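# Clamp a test strip pot with the recessed knob

## Robot

A 6-joint arm with a two-finger parallel gripper is mounted at the origin on a cart in front of the work surface, level with it; the furniture and walls round the work are solid. World frame = base frame: x ahead of the robot, y to its left, z up, the work surface at z = 0. Lengths are in m, angles in rad, forces in N, time in s.
With the tool pointing down it reaches from about 0.275 to 0.725 m from the base axis. Payload 15.9 kg.
Tool frame: the origin (TCP) lies on the centre line of the jaws, within the pads' length; the fingertips stand 14 mm ahead of it and the grasp point (between the pads) lies 5 mm behind it; x points along the fingers, y is the direction in which the jaws open and shut, and the axes are right-handed (so a half turn about x gives the same grasp; the last joint's range is limited). The gripper opens to 85 mm and grips with 20 to 120 N. Pads are 22 mm wide; open, the fingers measure 114 mm over their backs; the gripper's body (76 mm by 85 mm) begins 54 mm behind the grasp point. The pads swing forward as they close: fully open they stand 13 mm farther back than shut.
Start: joints at [-1.192, 0.213, -0.034, 1.323, 0, 1.571], TCP at [0.185, -0.465, 0.245] pointing down, gripper open.
Joint ranges: [-2.98, 2.98], [-0.74, 1.72], [-1.14, 1.35], [-2.1, 2.04], [-1.57, 1.44], [-3.14, 3.14]. Speed limits (rad/s): [1.89, 1.89, 2.39, 2.57, 3.14, 3.14].

## Interface

Orientations are given as a unit quaternion [x, y, z, w].
In Python, from bench import * gives the robot as it stands. The module is installed in compiled form; this text tells all that it offers.
- The arm moves only by the shell command python3 -m crank 'ROWS'. ROWS is JSON, a list of rows, each an object of numbers: "x", "y", "z": the shift along the world's x, y, z in mm; "spin": the turn about the world's z in rad; "grip": the finger opening in mm, from 0 to 85.4. In form: [{"x": .., "y": .., "z": .., "spin": .., "grip": ..}, ...]. A call has exactly 10 rows; each row shifts and turns the commanded pose from where the row before left it; what a row does not reach is not made up. A row lasts 1/10 s, in which the tool goes at most 50 mm and 8.59 degrees, less where a joint would pass 70% of its speed; a pose out of reach is approached as far as the arm can. A call is refused whole if a number of a shift passes 50 or a number of a turn 0.15, either way. A call with a gripper value outside its range is refused whole. The fingers move at their own pace and stop on an object; the grip force is fixed at half the most. Time passes only in rows, so rows that do not move let the fingers close, or fill a call up. It gives the time, the measured TCP pose, the force and the opening at its end, in the units of the state.
- get_state(): the state, without advancing time (a new reading comes with each control period).
- capture(name): name is "side" or "top"; returns the picture (420x560x3 uint8, red, green, blue); there is no depth.
- camera_model(name): a dict with "fx", "fy", "cx", "cy" (pixels), "rvec" (rotation vector, rad) and "tvec" (3), from world to camera coordinates, as OpenCV has them. Camera axes: x right, y down, z forward; pixel columns grow to the right and rows downward; lengths in m; the calibration is good to about 2 mm. A picture is of the moment at which its call begins. camera_model takes no time and is no camera call.
- job_done(): hands the job in, once; it reports no verdict.
Trained networks look in the newest picture that a camera, given by its name, has taken for a name from the list of things; names that differ only in an ending like _2 or _b are one class to them, and where a whole thing is asked for, a point or a joint stands for the part that bears it (a point fixed in the world has none). Each returns a list of dicts, best first, with "score" (0 to 1); they miss things now and then, are a little off and sometimes report something else, mostly with a low value. They report only what shows in the picture. A call takes as long as a camera call. They do not tell look-alikes from the thing itself.
- masks_of(camera, name): "region" (420x560 bool, what is visible of it) and "uv" ([column, row] in pixels, amid what is visible of it).
- spot_point(camera, name): "uv" ([column, row] in pixels: a listed point, or the origin of a listed thing).
The state is a dict: "time_s": time; "joint_positions": joint angles; "qd": joint speeds; "tau": joint torques, N m; "tcp_pos": TCP position; "tool_rot": TCP orientation; "force": force on the tool from outside, world axes, zero at the start; "ft_torque": the same for the moment, N m; "grip_width": finger opening in m.
Only numpy, scipy, OpenCV 4.12 (cv2) and the standard library are available. Lean on these libraries where they do the work, as an engineer would, in place of code of your own. Each camera call takes 0.05 s, during which the arm holds its last target.

## Task

Stand the small test strip pot upright in the open bay of the bench clamp, between the moving jaw and the fixed anvil, so that its lid can later be opened with one hand. Then turn the little knob sunk in the round well clockwise (seen from above), feeling how its resistance rises, until the jaw presses the pot with about 12 newtons (7 to 17 will do; more than 22, even for a moment, would damage it), and let go. Do not press hard against the walls or floor of the well (15 newtons at most) and leave the other things on the worktop where they are.

Things in the scene. Friction and masses are not known exactly. Their poses are not given: they have to be found in the camera images.
- pot_mid (a point): centre (half-way up) of the pot to be clamped: white, round, 64 mm tall, body 33 mm across up to 46 mm, above that a slightly wider ribbed lid, 36 mm across, fixed on and fit to grasp; about 35 g. It stands loose on the worktop between the clamp and the microscope, which is tall and solid and must not be hit by the arm. z points up.
- pot: the same pot; origin at the centre of its underside, z up. Its foot is slightly domed: it may lean by 0.04 rad.
- clamp: bench clamp, fixed: a grey base 190 x 98 mm (x -101 to +89 mm), deck 22 mm above the worktop. Origin on the worktop; x is the clamping direction, from the knob's well towards the bay, z up. The fixed anvil beyond the bay, 20 mm wide, 36 mm tall above the deck, was screwed down by hand: its face is anywhere from 51 to 57 mm along x.
- well: grey block on the clamp with the round well (origin and axes as clamp): 90 x 90 mm, x -95 to -5 mm, top 66 mm above the worktop. The well is centred at x = -50 mm, y = 0, 68 mm in diameter, 30 mm deep: floor 36 mm, rim 66 mm above the worktop. It leaves 25 mm between knob and wall all round.
- knob_top (a point): centre of the knob's top, on its upright turning axis, 61 mm above the worktop, 5 mm below the rim of the well. The knob is round and knurled, 18 mm across, 24.5 mm tall, black, with a short white line on top that only shows how far it has turned.
- knob: the knob; origin on its axis at its foot. Clockwise from above drives the jaw to the anvil by 5.5 mm per rad (4.3 rad in all from the open stop, where it starts). No detents, stays where left. Drag 0.125 N m while turning (at rest the reading may be anywhere within it); once the pot is held between jaw and anvil, the torque to turn it on clockwise rises by 0.0055 N m per newton of clamping.
- jaw: sprung moving jaw on the knob's side of the bay, a plate 20 mm wide, from 4 to 36 mm above the deck, on push rods; origin 12 mm behind its rubber face and 25 mm above the deck, x towards the pot. At the knob's open stop its face is 12 mm along x of clamp. Spring 4.4 N per mm: once the pot is held, the clamping force grows by about 24 N per rad of knob.
- bay (a point): the spot on the deck where the middle of the pot's underside belongs, 32.5 mm along x of clamp, 22 mm above the worktop; axes as clamp. The bay is open at both sides (y).
- lab_timer: bystander: flat white timer 60 x 64 x 18 mm, to be left alone; origin at the centre of its underside
- specimen_cup: bystander: white cup with lid, 65 mm across, 71 mm tall, to be left alone; origin at the centre of its underside
- tally: bystander: round hand counter 56 x 52 x 19 mm, to be left alone; origin at the centre of its underside
- pen: bystander: marker pen 135 mm long, to be left alone; origin at its middle, underside
- carton: bystander: small carton 42 x 75 x 52 mm, to be left alone; origin at the centre of its underside
- coverslips: bystander: flat pack 62 x 88 x 22 mm, to be left alone; origin at the centre of its underside
There are look-alikes about, which are no part of the job. Of the things that look like the pot, the smaller one is meant.

How it is judged:
On the way:
1. the pot stands upright in the bay (horizontal distance between pot and bay below 0.012 m and z of pot in the frame of bay below 0.004 m and angle between pot's own z axis and vertical below 0.12 rad), for 0.2 s.
At the end, for the whole second after the job is handed in: The pot stands upright (within 0.12 rad) and still on the deck in the bay (underside within 12 mm of the bay point sideways and less than 4 mm above it), and the jaw presses it with 7 to 17 N (all of step 1 and contact force between jaw and pot between 7 and 17 N and linear speed of pot below 0.02 m/s); the robot touches nothing.
It fails at once if the jaw presses the pot with more than 22 N (contact force between jaw and pot above 22 N).
It fails at once if the robot presses the well's block with more than 15 N (contact force between any of the fingers, the arm and well above 15 N).
It fails at once if a bystander is moved by more than 15 mm (distance of any of lab_timer, specimen_cup, tally, pen, carton, coverslips from where it was at the start of the episode above 0.015 m).
It also fails if it takes over 72 s, if anything falls off the work surface, if the arm or the gripper's body presses on something with over 40 N, if the wrist force passes 120 N, or if a joint passes its speed limit or range.

## Working session

There is one attempt and no reset: what is moved stays moved. The work goes in short steps, Python scripts to look and compute and a shell command to move; the robot and the scene stay as the last step left them, time stands still between calls to the robot, and variables do not carry over. Pictures are saved under pics/ and viewed, and the job is handed in when it is done.

```bash
mkdir -p pics
cat > h.py <<'E'
from bench import *
import numpy as np, cv2
def P(c):
    m=camera_model(c);K=np.array([[m['fx'],0,m['cx']],[0,m['fy'],m['cy']],[0,0,1.]])
    R=cv2.Rodrigues(np.array(m['rvec'],float))[0];t=np.array(m['tvec'],float).reshape(3,1)
    return K,R,t
def ray(c,uv):
    K,R,t=P(c);d=R.T@np.linalg.inv(K)@np.array([uv[0],uv[1],1.]);o=(-R.T@t).ravel();return o,d/np.linalg.norm(d)
def atz(c,uv,z):
    o,d=ray(c,uv);return o+d*(z-o[2])/d[2]
def tri(uv1,uv2,c1='side',c2='top'):
    o1,d1=ray(c1,uv1);o2,d2=ray(c2,uv2)
    A=np.stack([d1,-d2],1);s=np.linalg.lstsq(A,o2-o1,rcond=None)[0]
    a=o1+s[0]*d1;b=o2+s[1]*d2;return (a+b)/2,np.linalg.norm(a-b)
def proj(c,p):
    K,R,t=P(c);q=K@(R@np.array(p,float).reshape(3,1)+t);return (q[:2]/q[2]).ravel()
def save(c,n):
    im=capture(c);cv2.imwrite(f'pics/{n}.png',im[:,:,::-1]);return im
E
python3 - <<'E'
from h import *
np.set_printoptions(precision=4,suppress=True)
for c in ('side','top'):
    save(c,c+'0'); print(c,ray(c,(280,210)))
    for n in ('pot_mid','pot','clamp','knob_top','bay','jaw','well'):
        print(n,[(np.round(d['uv'],1).tolist(),round(d['score'],2)) for d in spot_point(c,n)])
print(get_state())
E
```

```text
side (array([ 0.1334, -1.1938,  0.786 ]), array([ 0.3113,  0.8259, -0.4701]))
pot_mid [([244.3, 228.8], 0.88), ([237.6, 245.7], 0.77)]
pot [([244.1, 238.5], 0.69), ([235.5, 258.2], 0.59)]
clamp [([241.2, 213.4], 0.91)]
knob_top [([255.1, 281.3], 0.53), ([242.1, 213.2], 0.36)]
bay [([241.2, 209.5], 0.59), ([297.5, 344.9], 0.49), ([241.1, 214.6], 0.32)]
jaw [([240.6, 204.1], 0.5)]
well [([240.2, 212.9], 0.84), ([286.1, 244.0], 0.34)]
top (array([ 0.3973, -0.0245,  1.384 ]), array([ 0.144 ,  0.006 , -0.9896]))
pot_mid [([291.0, 263.1], 0.54)]
pot [([291.7, 265.9], 0.67), ([262.3, 249.3], 0.45)]
clamp [([216.4, 236.7], 0.55), ([256.5, 182.6], 0.28)]
knob_top [([197.6, 231.6], 0.4)]
bay [([224.0, 239.6], 0.93)]
jaw [([214.7, 237.4], 0.45)]
well [([213.4, 235.5], 0.78)]
{'time_s': 0.8, 'joint_positions': array([-1.192 ,  0.2129, -0.0344,  1.3235,  0.    ,  1.5708]), 'qd': array([-0.    , -0.0005, -0.0001,  0.0017, -0.0001,  0.0008]), 'tau': array([ -0.0038, -68.5899,  48.7318,   0.001 ,  -0.0001,  -0.    ]), 'tcp_pos': array([ 0.1849, -0.4645,  0.2453]), 'tool_rot': array([ 0.6945,  0.1331, -0.6945,  0.1331]), 'force': array([-0.4797, -0.2902,  0.0231]), 'ft_torque': array([ 0.0523, -0.0265,  0.033 ]), 'grip_width': 0.08539373858611836}
```

View pics/side0.png

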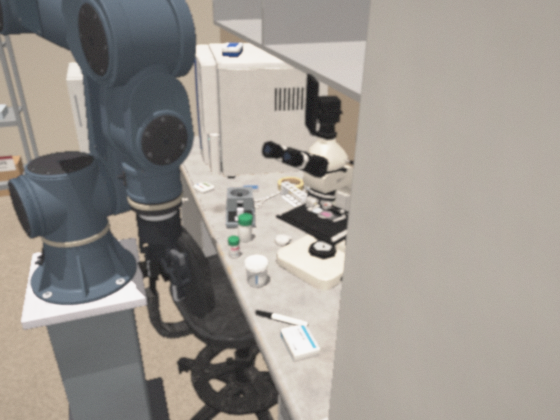

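View pics/top0.png

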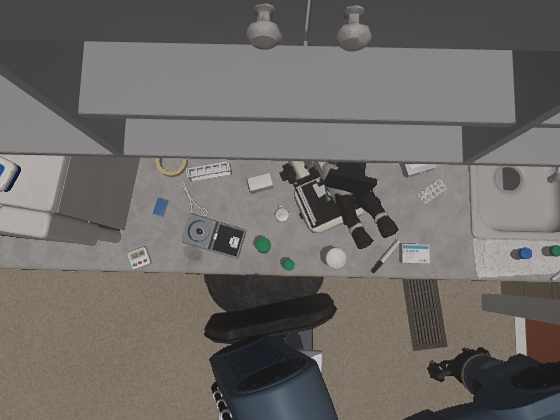

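Run:
```python
import cv2
a=cv2.imread('pics/side0.png')[170:300,170:320];cv2.imwrite('pics/side0c.png',cv2.resize(a,None,fx=5,fy=4.6,interpolation=cv2.INTER_CUBIC))
a=cv2.imread('pics/top0.png')[190:290,130:330];cv2.imwrite('pics/top0c.png',cv2.resize(a,None,fx=4,fy=4,interpolation=cv2.INTER_CUBIC))
```

```text
(no output)
```

View pics/side0c.png

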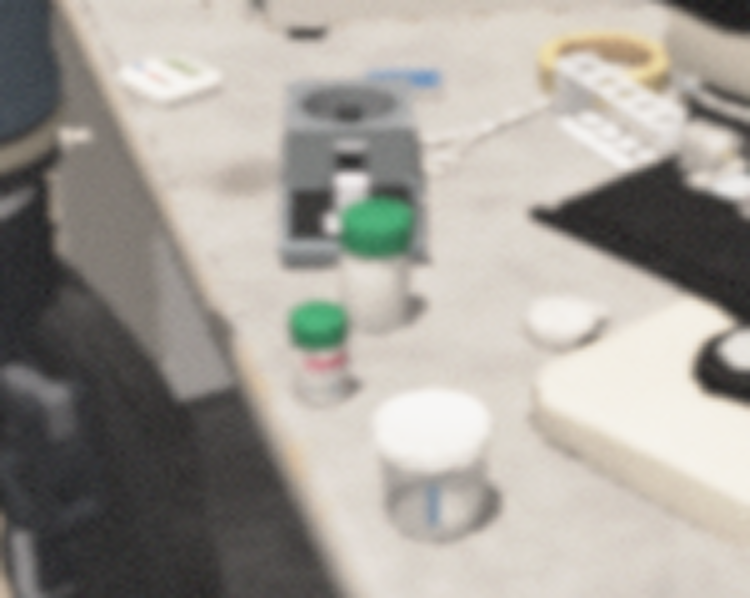

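View pics/top0c.png

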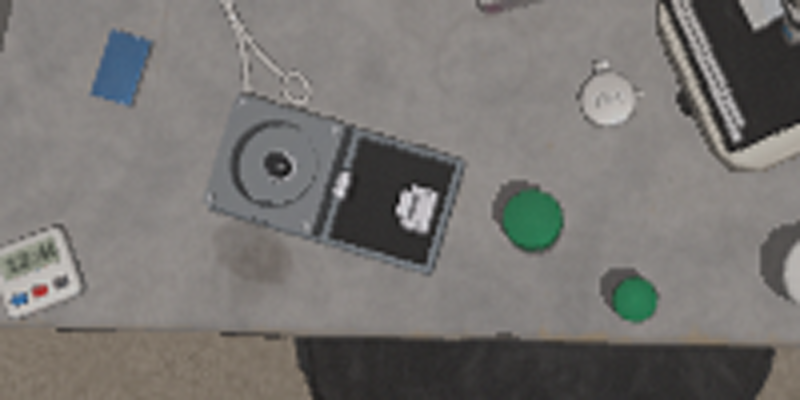

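Run:
```python
from h import *
np.set_printoptions(precision=4,suppress=True)
S=capture('side');T=capture('top')
hs=cv2.cvtColor(S,cv2.COLOR_RGB2HSV);ht=cv2.cvtColor(T,cv2.COLOR_RGB2HSV)
def green(h):
    m=((h[...,0]>55)&(h[...,0]<95)&(h[...,1]>120)).astype(np.uint8)
    n,l,s,c=cv2.connectedComponentsWithStats(m)
    return [(c[i].round(1).tolist(),s[i].tolist()) for i in range(1,n) if s[i,4]>15]
gs=green(hs);gt=green(ht);print(gs);print(gt)
for a in gs:
  for b in gt[:]:
    print(a[0],b[0],tri(a[0],b[0]))
for c in('side','top'):
  for n in ('pot_mid','clamp','well'):
    for d in masks_of(c,n):
        r=d['region'];ys,xs=np.where(r);print(c,n,d['score'],d['uv'],xs.min(),xs.max(),ys.min(),ys.max(),r.sum())
# top-view crop corners
f=lambda x,y:(130+(x+.5)/4-.5,190+(y+.5)/4-.5)
for n,p,z in [('tl',(238,95),.066),('bl',(208,205),.066),('tr',(352,127),.066),('br',(322,238),.066),('TR',(465,158),.022),('BR',(430,272),.022),('wellc',(277,163),.066),('knob',(279,165),.061),('jaw',(342,184),.05),('anv',(416,208),.058)]:
    print(n,f(*p),atz('top',f(*p),z))
```

```text
[([245.2, 218.7], [239, 213, 13, 12, 107]), ([233.2, 240.1], [229, 237, 9, 7, 56])]
[([262.7, 244.5], [256, 238, 14, 14, 163]), ([556.1, 250.4], [553, 246, 7, 10, 65]), ([288.5, 264.6], [284, 260, 10, 10, 87])]
[245.2, 218.7] [262.7, 244.5] (array([0.4798, 0.0343, 0.0755]), np.float64(0.002535408717047016))
[245.2, 218.7] [556.1, 250.4] (array([ 0.3798, -0.6056,  0.4515]), np.float64(0.15680961937676433))
[245.2, 218.7] [288.5, 264.6] (array([ 0.4366, -0.0508,  0.1272]), np.float64(0.03931366094674661))
[233.2, 240.1] [262.7, 244.5] (array([ 0.4634,  0.0424, -0.0018]), np.float64(0.04075671669151157))
[233.2, 240.1] [556.1, 250.4] (array([ 0.3686, -0.6212,  0.4277]), np.float64(0.18157308749763215))
[233.2, 240.1] [288.5, 264.6] (array([ 0.4194, -0.047 ,  0.0568]), np.float64(0.0013476498019907414))
side pot_mid 0.78 [235.9, 246.7] 228 239 235 258 230
side pot_mid 0.63 [245.7, 228.2] 238 252 213 242 352
side clamp 0.69 [235.6, 203.5] 226 254 188 227 790
side well 0.64 [240.2, 195.0] 227 253 187 209 508
top pot_mid 0.63 [289.7, 262.3] 283 293 259 270 108
top pot_mid 0.59 [260.8, 247.9] 255 270 237 253 211
top pot_mid 0.58 [416.1, 252.7] 400 429 244 263 565
top clamp 0.97 [209.1, 233.1] 182 245 214 257 1666
top well 0.58 [196.6, 225.4] 180 217 213 248 853
tl (189.125, 213.375) [0.5721 0.2698 0.066 ]
bl (181.625, 240.875) [0.4848 0.2889 0.066 ]
tr (217.625, 221.375) [0.5487 0.1788 0.066 ]
br (210.125, 249.125) [0.461  0.1986 0.066 ]
TR (245.875, 229.125) [0.5305 0.0929 0.022 ]
BR (237.125, 257.625) [0.4378 0.1181 0.022 ]
wellc (198.875, 230.375) [0.519  0.2365 0.066 ]
knob (199.375, 230.875) [0.5179 0.2358 0.061 ]
jaw (215.125, 235.625) [0.5049 0.1873 0.05  ]
anv (233.625, 241.625) [0.4866 0.1271 0.058 ]
```

```bash
cat > ov.py <<'E'
from h import *
import sys
def draw(img,c,x0,y0,w,h,s,origin,th,anv=54,jf=12):
    im=cv2.resize(img[y0:y0+h,x0:x0+w,::-1],None,fx=s,fy=s,interpolation=cv2.INTER_CUBIC)
    R=np.array([[np.cos(th),-np.sin(th)],[np.sin(th),np.cos(th)]])
    def W(p): return [*(np.array(origin)+R@np.array(p[:2])/1000),p[2]/1000]
    def px(p):
        u=proj(c,W(p));return ((u[0]-x0+.5)*s-.5,(u[1]-y0+.5)*s-.5)
    def poly(ps,col,cl=True): cv2.polylines(im,[np.array([px(p) for p in ps]).round().astype(int).reshape(-1,1,2)],cl,col,1,cv2.LINE_AA)
    box=lambda a,b,c_,d,z:[(a,c_,z),(b,c_,z),(b,d,z),(a,d,z)]
    poly(box(-101,89,-49,49,22),(0,255,255)); poly(box(-101,89,-49,49,0),(0,160,160));poly(box(-95,-5,-45,45,66),(0,0,255))
    t=np.linspace(0,2*np.pi,60)
    poly([(-50+34*np.cos(a),34*np.sin(a),66) for a in t],(0,255,0)); poly([(-50+9*np.cos(a),9*np.sin(a),61) for a in t],(255,0,255))
    poly(box(jf,jf-12,-10,10,58),(255,255,0));poly(box(anv,anv+12,-10,10,58),(255,128,0))
    return im
E
cat > fit.py <<'E'
from ov import *
o=(float(sys.argv[1]),float(sys.argv[2]));th=float(sys.argv[3]);R=np.array([[np.cos(th),-np.sin(th)],[np.sin(th),np.cos(th)]])
org=np.array(o)-R@np.array([-.05,0])
print('origin',org,'bay',org+R@np.array([.0325,0]))
S=cv2.imread('pics/side0.png')[:,:,::-1];T=cv2.imread('pics/top0.png')[:,:,::-1]
cv2.imwrite('pics/'+sys.argv[4]+'t.png',draw(T,'top',175,205,78,60,10,org,th))
cv2.imwrite('pics/'+sys.argv[4]+'s.png',draw(S,'side',215,175,55,60,10,org,th))
E
python3 fit.py 0.5175 0.235 -1.823 f1
```

```text
origin [0.50502307 0.18658176] bay [0.49691307 0.1551099 ]
```

View pics/f1t.png

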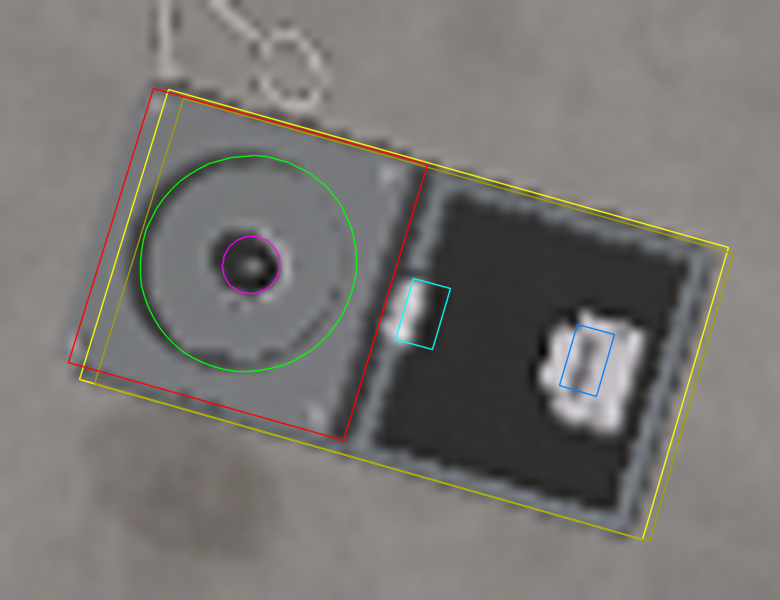

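View pics/f1s.png

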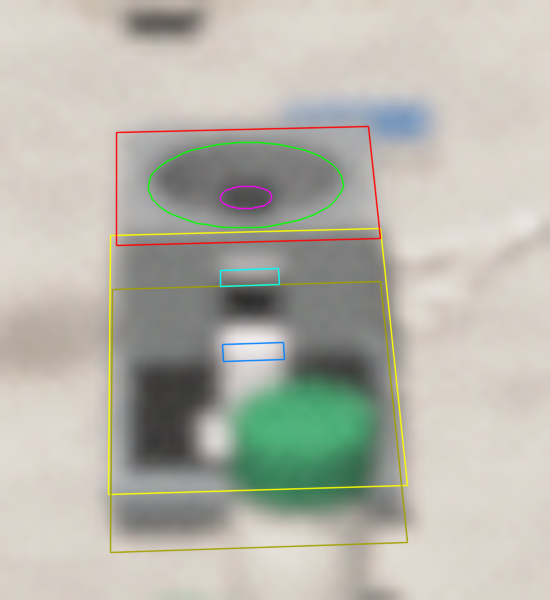

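```bash
python3 fit.py 0.5182 0.2375 -1.823 f2
```

```text
origin [0.50572307 0.18908176] bay [0.49761307 0.1576099 ]
```

View pics/f2t.png

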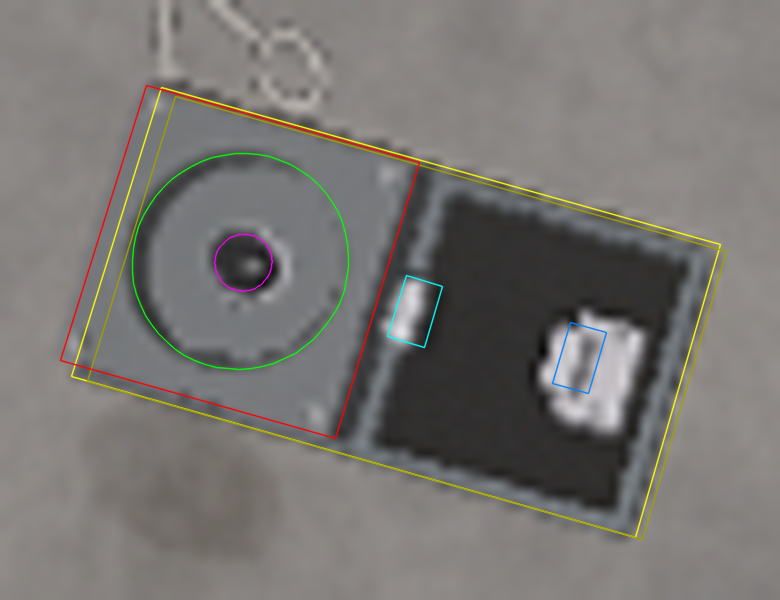

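View pics/f2s.png

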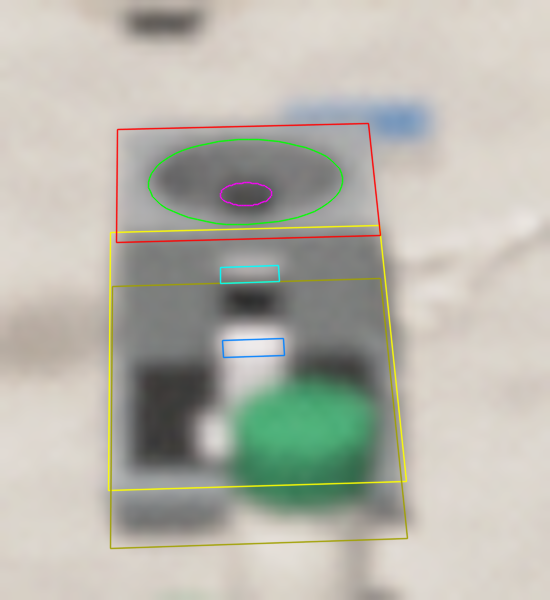

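Run:
```python
from h import *
from scipy.spatial.transform import Rotation as Ro
R=Ro.from_quat(get_state()['tool_rot']).as_matrix();print(R.round(3));y=R[:,1];print(np.arctan2(y[1],y[0]))
print(atz('top',(288.5,264.6),.062),atz('top',(362,238),.3),atz('top',(262.7,244.5),.08),atz('top',(336,257),.07))
```

```text
[[ 0.     0.37  -0.929]
 [-0.    -0.929 -0.37 ]
 [-1.     0.    -0.   ]]
-1.1920116914502388
[ 0.41863295 -0.04680253  0.062     ] [ 0.48701527 -0.23032751  0.3       ] [0.47825895 0.03440886 0.08      ] [ 0.44522834 -0.19337644  0.07      ]
```

```bash
python3 -m crank '[{"x":18,"y":34,"z":0,"spin":0.08,"grip":62},{"x":18,"y":34,"z":0,"spin":0.08,"grip":62},{"x":18,"y":34,"z":0,"spin":0.08,"grip":62},{"x":18,"y":34,"z":0,"spin":0.08,"grip":62},{"x":18,"y":34,"z":0,"spin":0.08,"grip":62},{"x":18,"y":34,"z":0,"spin":0.08,"grip":62},{"x":18,"y":34,"z":0,"spin":0.08,"grip":62},{"x":18,"y":34,"z":0,"spin":0.08,"grip":62},{"x":18,"y":34,"z":0,"spin":0.08,"grip":62},{"x":18,"y":34,"z":0,"spin":0.08,"grip":62}]'; python3 -c "
from h import *
print(get_state()['joint_positions'])"
```

```text
time_s: 2.2
tcp_pos: [0.3654, -0.1231, 0.2455]
tool_rot: [0.587, 0.394, -0.587, 0.394]
force: [1.2, -0.7, 0.1]
grip_width: 0.0619
[-3.24835420e-01 -2.26992555e-02 -2.96832613e-01  1.29602884e+00
 -3.39253340e-05  1.63477502e+00]
```

```bash
python3 -m crank '[{"x":12,"y":18,"z":0,"spin":0.03,"grip":62},{"x":12,"y":18,"z":0,"spin":0.03,"grip":62},{"x":12,"y":18,"z":0,"spin":0.03,"grip":62},{"x":12,"y":16,"z":-10,"spin":0.03,"grip":62},{"x":5.3,"y":6.3,"z":-25,"spin":0.02,"grip":62},{"x":0,"y":0,"z":-30,"spin":0,"grip":62},{"x":0,"y":0,"z":-30,"spin":0,"grip":62},{"x":0,"y":0,"z":-20,"spin":0,"grip":62},{"x":0,"y":0,"z":-10,"spin":0,"grip":62},{"x":0,"y":0,"z":0,"spin":0,"grip":62}]'
python3 - <<'E'
from h import *
s=get_state();print(s['tcp_pos'],s['force'])
for c in('side','top'):
    im=save(c,c+'1')
    print(c,proj(c,s['tcp_pos']),proj(c,[.4187,-.0468,.055]))
a=cv2.imread('pics/side1.png')[190:280,180:300];b=cv2.imread('pics/top1.png')[215:305,230:350]
cv2.imwrite('pics/c1.png',cv2.resize(np.vstack([a,b])[:,:],None,fx=5,fy=3.3*1,interpolation=cv2.INTER_CUBIC))
cv2.imwrite('pics/c1.png',cv2.resize(np.hstack([a,b]),None,fx=3.3,fy=3.3,interpolation=cv2.INTER_CUBIC))
E
```

```text
time_s: 3.2
tcp_pos: [0.4176, -0.0482, 0.1196]
tool_rot: [-0.558, -0.434, 0.559, -0.433]
force: [-0.2, -0.2, 1.3]
grip_width: 0.0619
[ 0.41758568 -0.04818722  0.1196099 ] [-0.17585595 -0.23404874  1.2770411 ]
side [231.83058224 221.8755138 ] [232.74715179 240.63999234]
top [289.29111213 264.65823677] [288.46112352 264.61381647]
```

View pics/c1.png

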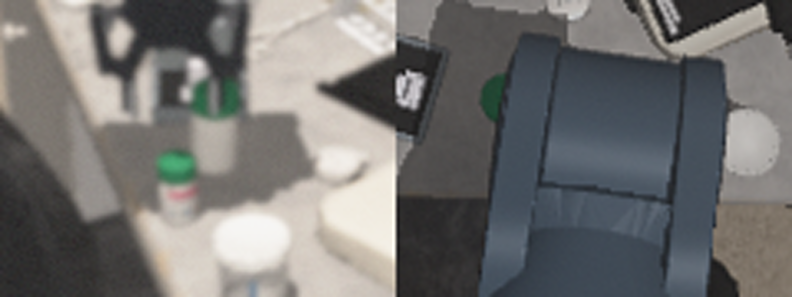

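```bash
python3 -m crank '[{"x":1,"y":1,"z":-15,"spin":0,"grip":62},{"x":0,"y":0,"z":-20,"spin":0,"grip":62},{"x":0,"y":0,"z":-20,"spin":0,"grip":62},{"x":0,"y":0,"z":-10,"spin":0,"grip":62},{"x":0,"y":0,"z":-5,"spin":0,"grip":62},{"x":0,"y":0,"z":0,"spin":0,"grip":62},{"x":0,"y":0,"z":0,"spin":0,"grip":30},{"x":0,"y":0,"z":0,"spin":0,"grip":30},{"x":0,"y":0,"z":0,"spin":0,"grip":30},{"x":0,"y":0,"z":0,"spin":0,"grip":30}]'
python3 - <<'E'
from h import *
s=get_state();print(s['tcp_pos'],s['force'],s['grip_width'])
im=save('side','side2')
cv2.imwrite('pics/c2.png',cv2.resize(im[190:290,180:300,::-1],None,fx=6,fy=6,interpolation=cv2.INTER_CUBIC))
E
```

```text
time_s: 4.3
tcp_pos: [0.4197, -0.0472, 0.0513]
tool_rot: [0.559, 0.433, -0.558, 0.434]
force: [-4.2, 1.2, 12.9]
grip_width: 0.0328
[ 0.41971788 -0.04722957  0.05128022] [-4.22101532  1.19682207 12.92742042] 0.03280317217941029
```

View pics/c2.png

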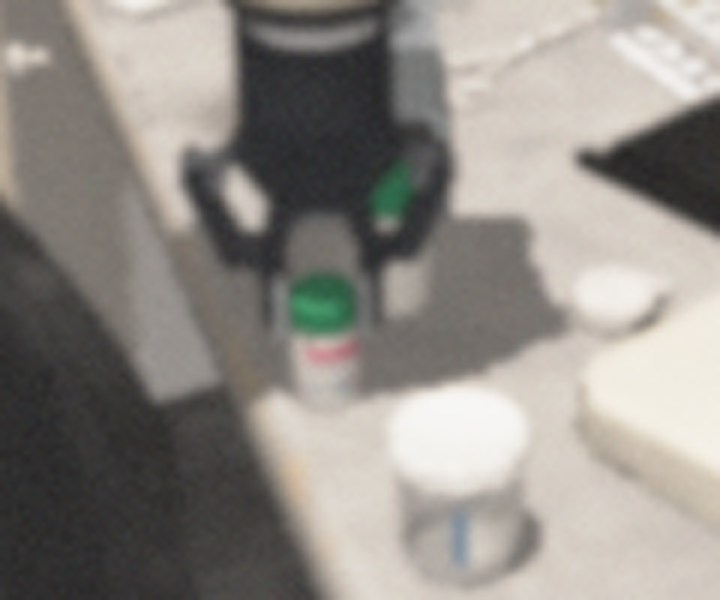

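```bash
python3 -m crank '[{"x":0,"y":0,"z":1,"spin":0,"grip":30},{"x":0,"y":0,"z":2,"spin":0,"grip":30},{"x":0,"y":0,"z":5,"spin":0,"grip":30},{"x":0,"y":0,"z":10,"spin":0,"grip":30},{"x":0,"y":0,"z":15,"spin":0,"grip":30},{"x":0,"y":0,"z":20,"spin":0,"grip":30},{"x":0,"y":0,"z":20,"spin":0,"grip":30},{"x":0,"y":0,"z":15,"spin":0,"grip":30},{"x":0,"y":0,"z":5,"spin":0,"grip":30},{"x":0,"y":0,"z":0,"spin":0,"grip":30}]'
python3 - <<'E'
from h import *
s=get_state();print(s['tcp_pos'],s['force'],s['ft_torque'],s['grip_width'])
im=save('side','side3')
cv2.imwrite('pics/c3.png',cv2.resize(im[170:270,180:300,::-1],None,fx=6,fy=6,interpolation=cv2.INTER_CUBIC))
E
```

```text
time_s: 5.35
tcp_pos: [0.4197, -0.0473, 0.144]
tool_rot: [0.559, 0.433, -0.559, 0.434]
force: [-0.9, 0.2, -0.6]
grip_width: 0.0321
[ 0.41965089 -0.04730872  0.14404794] [-0.87336038  0.16956655 -0.63263541] [0.0016419  0.02814739 0.03295771] 0.03205478776937533
```

View pics/c3.png

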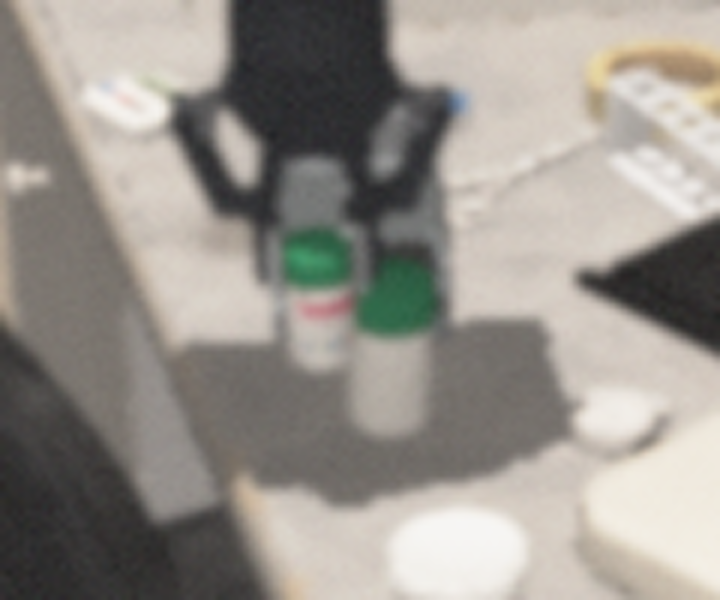

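```bash
python3 -m crank '[{"x":0,"y":0,"z":20,"spin":0,"grip":30},{"x":0,"y":0,"z":20,"spin":0,"grip":30},{"x":9,"y":25,"z":0,"spin":0,"grip":30},{"x":10,"y":30,"z":0,"spin":0,"grip":30},{"x":12,"y":30,"z":0,"spin":0,"grip":30},{"x":12,"y":30,"z":0,"spin":0,"grip":30},{"x":12,"y":30,"z":0,"spin":0,"grip":30},{"x":12,"y":30,"z":-20,"spin":0,"grip":30},{"x":11,"y":30,"z":-20,"spin":0,"grip":30},{"x":0,"y":0,"z":-10,"spin":0,"grip":30}]'
python3 - <<'E'
from ov import *
s=get_state();print(s['tcp_pos'],s['force'],s['ft_torque'],s['grip_width'])
im=save('side','side4');save('top','top4')
th=-1.823;R=np.array([[np.cos(th),-np.sin(th)],[np.sin(th),np.cos(th)]])
org=np.array([.518,.237])-R@np.array([-.05,0])
cv2.imwrite('pics/c4.png',draw(im,'side',210,155,65,75,8,org,th))
E
```

```text
time_s: 6.4
tcp_pos: [0.4969, 0.1603, 0.1305]
tool_rot: [-0.558, -0.434, 0.559, -0.433]
force: [-1.1, -1.0, -1.1]
grip_width: 0.0326
[0.49694417 0.16031862 0.13051561] [-1.08229797 -0.95209001 -1.10203254] [ 0.01217802  0.01826167 -0.02523691] 0.032638404379968636
```

View pics/c4.png

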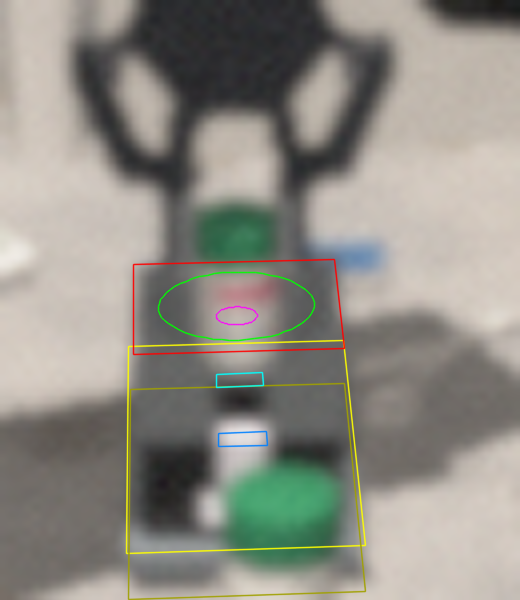

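View pics/top4.png

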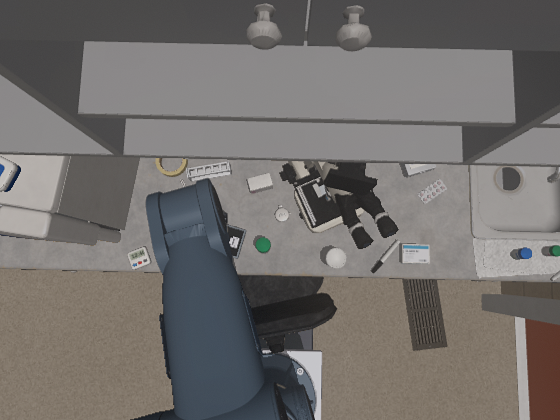

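```bash
cat > lid.py <<'E'
from h import *
s=get_state();p=s['tcp_pos'];print(p,s['force'],s['ft_torque'],s['grip_width'])
im=capture('side');h=cv2.cvtColor(im,cv2.COLOR_RGB2HSV)
m=((h[...,0]>55)&(h[...,0]<95)&(h[...,1]>90)).astype(np.uint8)
n,l,st,c=cv2.connectedComponentsWithStats(m)
for i in range(1,n):
    if st[i,4]>12: print(c[i].round(2),st[i])
print('proj lid centre',proj('side',p+[0,0,.0055]),'dv/dy per mm',(proj('side',p+[0,.001,0])-proj('side',p)),'dz',(proj('side',p+[0,0,.001])-proj('side',p)))
E
python3 lid.py
```

```text
[0.49574341 0.15763586 0.13096104] [-0.99241162  0.2086299  -0.44650652] [-0.00168142 -0.03595492  0.02633389] 0.032127760614275414
[238.58 184.56] [235 182   8   6  45]
[245.07 218.53] [239 212  13  13 137]
proj lid centre [238.57417547 184.35265083] dv/dy per mm [-0.08229995 -0.12318869] dz [-0.00723117 -0.27630787]
```

```bash
python3 -m crank '[{"x":1,"y":0,"z":0,"spin":0,"grip":30},{"x":1,"y":0,"z":0,"spin":0,"grip":30},{"x":0,"y":0,"z":-5,"spin":0,"grip":30},{"x":0,"y":0,"z":-5,"spin":0,"grip":30},{"x":0,"y":0,"z":-5,"spin":0,"grip":30},{"x":0,"y":0,"z":-5,"spin":0,"grip":30},{"x":0,"y":0,"z":-5,"spin":0,"grip":30},{"x":0,"y":0,"z":-5,"spin":0,"grip":30},{"x":0,"y":0,"z":-3,"spin":0,"grip":30},{"x":0,"y":0,"z":0,"spin":0,"grip":30}]'; python3 lid.py
python3 - <<'E'
import cv2
from h import *
im=save('side','side5');cv2.imwrite('pics/c5.png',cv2.resize(im[160:235,205:285,::-1],None,fx=8,fy=8,interpolation=cv2.INTER_CUBIC))
E
```

```text
time_s: 7.55
tcp_pos: [0.4989, 0.1577, 0.0998]
tool_rot: [-0.559, -0.433, 0.559, -0.433]
force: [-1.0, 0.2, -0.6]
grip_width: 0.0323
[0.49893789 0.15770846 0.09983622] [-0.97029774  0.22749715 -0.5561932 ] [ 0.04724851 -0.01517051  0.04024352] 0.032270377827037185
[239.89 192.79] [236 190   9   7  53]
[245.11 218.57] [239 212  13  13 138]
proj lid centre [239.72310439 192.75720962] dv/dy per mm [-0.08206096 -0.12635808] dz [-0.00680204 -0.27087312]
```

View pics/c5.png

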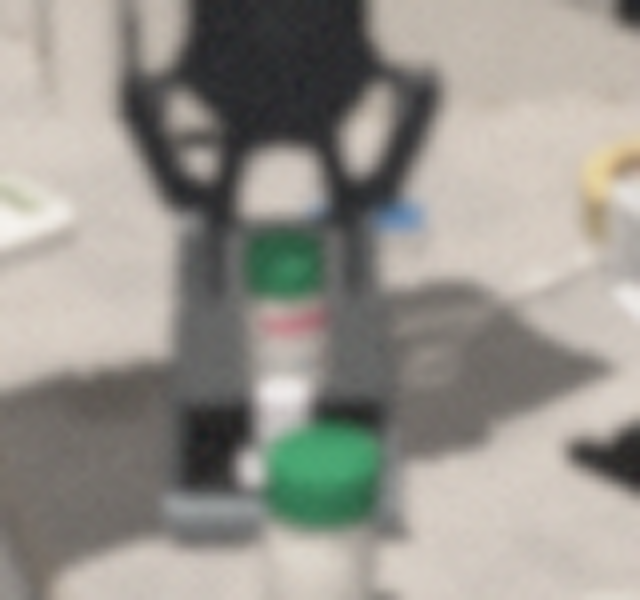

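```bash
python3 -m crank '[{"x":0,"y":0,"z":-4,"spin":0,"grip":30},{"x":0,"y":0,"z":-4,"spin":0,"grip":30},{"x":0,"y":0,"z":-4,"spin":0,"grip":30},{"x":0,"y":0,"z":-4,"spin":0,"grip":30},{"x":0,"y":0,"z":-4,"spin":0,"grip":30},{"x":0,"y":0,"z":-2,"spin":0,"grip":30},{"x":0,"y":0,"z":-1,"spin":0,"grip":30},{"x":0,"y":0,"z":-1,"spin":0,"grip":30},{"x":0,"y":0,"z":0,"spin":0,"grip":30},{"x":0,"y":0,"z":0,"spin":0,"grip":30}]'; python3 lid.py
```

```text
time_s: 8.65
tcp_pos: [0.4993, 0.1578, 0.0764]
tool_rot: [0.559, 0.433, -0.559, 0.433]
force: [-0.1, -0.6, -0.8]
grip_width: 0.0322
[0.49928547 0.15778047 0.07643305] [-0.07414391 -0.64526982 -0.79285155] [-0.01014517 -0.03731173  0.02250382] 0.032239552411030784
[240.47 198.92] [237 195   8   8  53]
[245.14 218.72] [239 213  13  12 135]
proj lid centre [239.97626934 199.0466845 ] dv/dy per mm [-0.08159576 -0.12873345] dz [-0.00667489 -0.26697271]
```

```bash
python3 -m crank '[{"x":0,"y":0,"z":-0.5,"spin":0,"grip":30},{"x":0,"y":0,"z":-0.5,"spin":0,"grip":30},{"x":0,"y":0,"z":-0.5,"spin":0,"grip":30},{"x":0,"y":0,"z":-0.5,"spin":0,"grip":30},{"x":0,"y":0,"z":0,"spin":0,"grip":30},{"x":0,"y":0,"z":0,"spin":0,"grip":30},{"x":0,"y":0,"z":0,"spin":0,"grip":30},{"x":0,"y":0,"z":0,"spin":0,"grip":30},{"x":0,"y":0,"z":0,"spin":0,"grip":30},{"x":0,"y":0,"z":0,"spin":0,"grip":30}]'; python3 lid.py
```

```text
time_s: 9.7
tcp_pos: [0.4992, 0.1578, 0.0743]
tool_rot: [0.559, 0.433, -0.559, 0.433]
force: [-0.3, 0.2, -0.1]
grip_width: 0.0323
[0.49922007 0.15776272 0.07432124] [-0.2629468   0.16179302 -0.13087616] [ 0.02385828 -0.08114413  0.04031126] 0.032338737498132854
[240.32 199.3 ] [237 196   8   8  53]
[245.1  218.67] [239 213  13  12 134]
proj lid centre [239.97294979 199.61685237] dv/dy per mm [-0.08154296 -0.12895157] dz [-0.00667174 -0.26663113]
```

```bash
python3 -m crank '[{"x":0,"y":0,"z":-0.5,"spin":0,"grip":30},{"x":0,"y":0,"z":-0.5,"spin":0,"grip":30},{"x":0,"y":0,"z":-0.3,"spin":0,"grip":30},{"x":0,"y":0,"z":0,"spin":0,"grip":30},{"x":0,"y":0,"z":0,"spin":0,"grip":30},{"x":0,"y":0,"z":0,"spin":0,"grip":30},{"x":0,"y":0,"z":0,"spin":0,"grip":30},{"x":0,"y":0,"z":0,"spin":0,"grip":30},{"x":0,"y":0,"z":0,"spin":0,"grip":30},{"x":0,"y":0,"z":0,"spin":0,"grip":30}]'; python3 lid.py
```

```text
time_s: 10.75
tcp_pos: [0.4993, 0.1579, 0.0734]
tool_rot: [0.559, 0.433, -0.559, 0.433]
force: [-2.7, -0.1, 7.0]
grip_width: 0.0327
[0.4992741  0.1578686  0.07336003] [-2.66948041 -0.14187196  7.03624971] [ 0.01163481  0.53127826 -0.04639569] 0.032681634134695055
[240.32 199.61] [237 196   8   8  56]
[245.1  218.67] [239 213  13  12 134]
proj lid centre [239.98633857 199.85798747] dv/dy per mm [-0.08152056 -0.12903123] dz [-0.00666523 -0.26646116]
```

```bash
python3 -m crank '[{"x":0,"y":0,"z":0,"spin":0,"grip":34},{"x":0,"y":0,"z":0,"spin":0,"grip":38},{"x":0,"y":0,"z":0,"spin":0,"grip":45},{"x":0,"y":0,"z":0,"spin":0,"grip":58},{"x":0,"y":0,"z":0,"spin":0,"grip":62},{"x":0,"y":0,"z":0,"spin":0,"grip":62},{"x":0,"y":0,"z":0,"spin":0,"grip":62},{"x":0,"y":0,"z":10,"spin":0,"grip":62},{"x":0,"y":0,"z":25,"spin":0,"grip":62},{"x":0,"y":0,"z":35,"spin":0,"grip":62}]'; python3 lid.py
python3 - <<'E'
import cv2
from h import *
im=save('side','side6');cv2.imwrite('pics/c6.png',cv2.resize(im[160:235,205:285,::-1],None,fx=8,fy=8,interpolation=cv2.INTER_CUBIC))
E
```

```text
time_s: 11.8
tcp_pos: [0.4983, 0.1574, 0.1434]
tool_rot: [-0.558, -0.433, 0.56, -0.433]
force: [1.5, -0.1, -0.1]
grip_width: 0.0621
[0.49825573 0.15744344 0.14338367] [ 1.46032148 -0.13990238 -0.11799794] [-0.01482255  0.00158732 -0.04874613] 0.06206204405193046
[240.1  199.56] [236 196   9   8  61]
[245.1  218.75] [239 213  13  12 134]
proj lid centre [239.24240623 180.82160772] dv/dy per mm [-0.08294628 -0.12172932] dz [-0.0070472  -0.27837951]
```

View pics/c6.png

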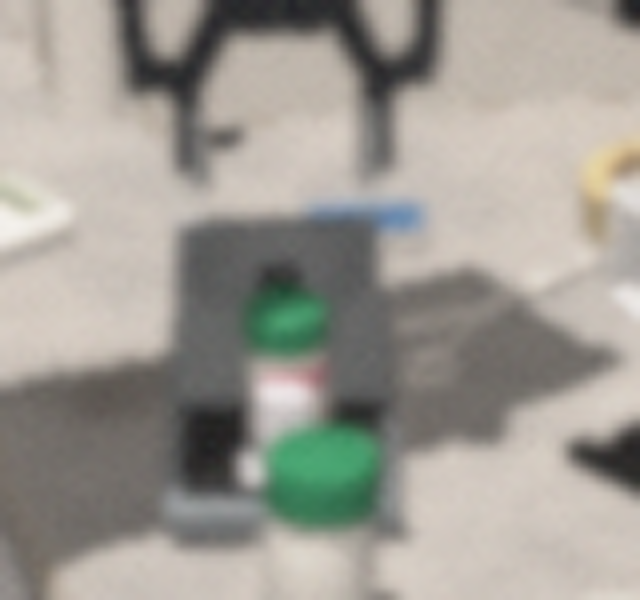

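```bash
python3 -m crank '[{"x":0,"y":0,"z":30,"spin":0.1,"grip":62},{"x":0,"y":0,"z":25,"spin":0.14,"grip":50},{"x":-9,"y":-26,"z":0,"spin":0.14,"grip":40},{"x":-10,"y":-30,"z":0,"spin":0.14,"grip":30},{"x":-10,"y":-30,"z":0,"spin":0.14,"grip":30},{"x":-10,"y":-30,"z":0,"spin":0.14,"grip":30},{"x":-10,"y":-30,"z":0,"spin":0.14,"grip":30},{"x":-10,"y":-30,"z":0,"spin":0.14,"grip":30},{"x":-9,"y":-26,"z":0,"spin":0.14,"grip":30},{"x":0,"y":0,"z":0,"spin":0.1,"grip":30}]'
python3 - <<'E'
from ov import *
s=get_state();print(s['tcp_pos'],s['joint_positions'],s['grip_width'])
im=save('top','top7')
h=cv2.cvtColor(im,cv2.COLOR_RGB2HSV)
m=((h[...,0]>55)&(h[...,0]<95)&(h[...,1]>110)).astype(np.uint8)
n,l,st,c=cv2.connectedComponentsWithStats(m)
for i in range(1,n):
    if st[i,4]>12: print(c[i].round(2),st[i],atz('top',c[i],.084))
print(proj('top',[.4992,.1578,.084]))
th=-1.823;R=np.array([[np.cos(th),-np.sin(th)],[np.sin(th),np.cos(th)]])
org=np.array([.518,.2367])-R@np.array([-.05,0])
cv2.imwrite('pics/c7.png',draw(im,'top',175,205,78,60,10,org,th))
cv2.imwrite('pics/c7n.png',cv2.resize(im[205:265,175:253,::-1],None,fx=10,fy=10,interpolation=cv2.INTER_CUBIC))
print([ (d['uv'],d['score']) for d in spot_point('top','knob_top')])
E
```

```text
time_s: 12.9
tcp_pos: [0.4302, -0.0465, 0.1985]
tool_rot: [0.175, 0.685, -0.175, 0.685]
force: [0.9, 0.4, 0.1]
grip_width: 0.03
[ 0.43023632 -0.04650612  0.19846265] [-1.07249273e-01  9.02182650e-02 -2.98909307e-01  1.18133915e+00
 -6.12687515e-04  3.92607000e-01] 0.03003101300507438
[222.95 236.89] [218 232  11  11 100] [0.49875771 0.15760969 0.084     ]
[556.   250.42] [552 246   8  10  67] [ 0.4799671  -0.86561166  0.084     ]
[222.89409602 236.74575846]
[([197.7, 233.1], 0.38)]
```

View pics/c7.png

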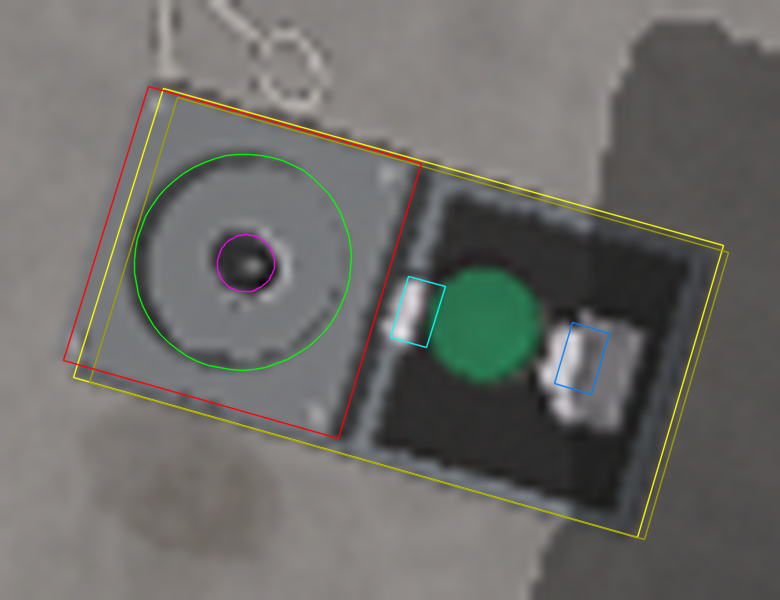

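View pics/c7n.png

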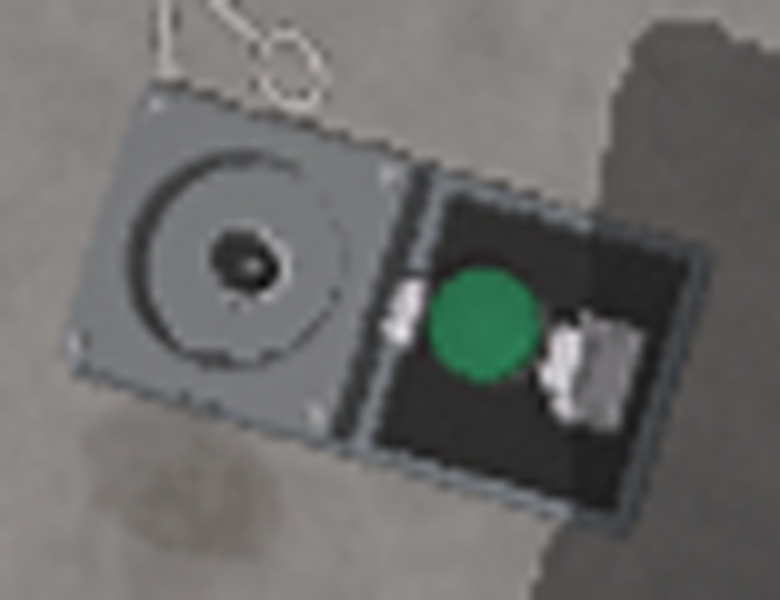

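```bash
python3 -m crank '[{"x":7,"y":22,"z":0,"spin":0.12,"grip":26},{"x":10,"y":30,"z":0,"spin":0.13,"grip":26},{"x":10,"y":30,"z":0,"spin":0.13,"grip":26},{"x":10,"y":30,"z":0,"spin":0.13,"grip":26},{"x":10,"y":31,"z":0,"spin":0.13,"grip":26},{"x":10,"y":31,"z":0,"spin":0.13,"grip":26},{"x":10,"y":31,"z":0,"spin":0.12,"grip":26},{"x":10,"y":31,"z":0,"spin":0.12,"grip":26},{"x":8,"y":31,"z":0,"spin":0.12,"grip":26},{"x":3,"y":17.5,"z":0,"spin":0.1,"grip":26}]'; python3 -m crank '[{"x":0,"y":0,"z":-20,"spin":0,"grip":26},{"x":0,"y":0,"z":-30,"spin":0,"grip":26},{"x":0,"y":0,"z":-30,"spin":0,"grip":26},{"x":0,"y":0,"z":-15,"spin":0,"grip":26},{"x":0,"y":0,"z":-5,"spin":0,"grip":26},{"x":0,"y":0,"z":0,"spin":0,"grip":26},{"x":0,"y":0,"z":0,"spin":0,"grip":26},{"x":0,"y":0,"z":0,"spin":0,"grip":26},{"x":0,"y":0,"z":0,"spin":0,"grip":26},{"x":0,"y":0,"z":0,"spin":0,"grip":26}]';python3 - <<'E'
from h import *
s=get_state();print(s['tcp_pos'],s['joint_positions'],s['force'],s['ft_torque'])
im=save('side','side8');cv2.imwrite('pics/c8.png',cv2.resize(im[150:225,200:280,::-1],None,fx=8,fy=8,interpolation=cv2.INTER_CUBIC))
E
```

```text
time_s: 14.0
tcp_pos: [0.5193, 0.2431, 0.1978]
tool_rot: [-0.252, 0.66, 0.253, 0.66]
force: [-0.1, 0.4, 0.3]
grip_width: 0.0257
time_s: 15.0
tcp_pos: [0.5195, 0.2404, 0.0985]
tool_rot: [-0.251, 0.661, 0.251, 0.661]
force: [0.3, 0.5, 0.2]
grip_width: 0.0259
[0.51948768 0.24035356 0.09849847] [ 4.33350319e-01  4.26757432e-01 -1.15695313e-01  1.02750705e+00
 -1.25987690e-05 -2.93535308e-01] [0.27041036 0.48931171 0.2038403 ] [-0.01707788  0.01013495 -0.02683503]
```

View pics/c8.png

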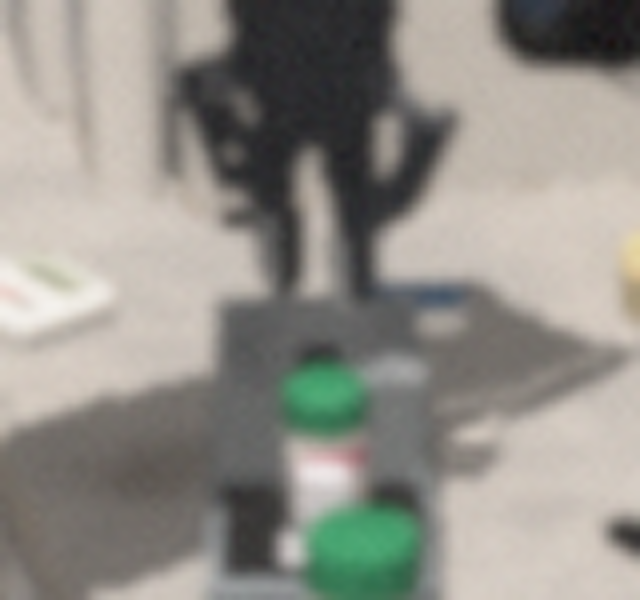

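```bash
python3 -m crank '[{"x":-1.2,"y":-2.4,"z":0,"spin":0,"grip":26},{"x":0,"y":0,"z":-5,"spin":0,"grip":26},{"x":0,"y":0,"z":-5,"spin":0,"grip":26},{"x":0,"y":0,"z":-5,"spin":0,"grip":26},{"x":0,"y":0,"z":-5,"spin":0,"grip":26},{"x":0,"y":0,"z":-3,"spin":0,"grip":26},{"x":0,"y":0,"z":-2,"spin":0,"grip":26},{"x":0,"y":0,"z":-2,"spin":0,"grip":26},{"x":0,"y":0,"z":-1,"spin":0,"grip":26},{"x":0,"y":0,"z":0,"spin":0,"grip":26}]';python3 - <<'E'
from h import *
s=get_state();print(s['tcp_pos'],s['force'],s['ft_torque'])
im=save('side','side9');cv2.imwrite('pics/c9.png',cv2.resize(im[150:225,200:280,::-1],None,fx=8,fy=8,interpolation=cv2.INTER_CUBIC))
E
```

```text
time_s: 16.05
tcp_pos: [0.518, 0.2378, 0.07]
tool_rot: [-0.251, 0.661, 0.251, 0.661]
force: [-0.6, -0.8, -0.4]
grip_width: 0.0261
[0.51798318 0.23784961 0.06995645] [-0.55768808 -0.81043687 -0.35098649] [ 0.00426341 -0.0417117   0.02553835]
```

View pics/c9.png

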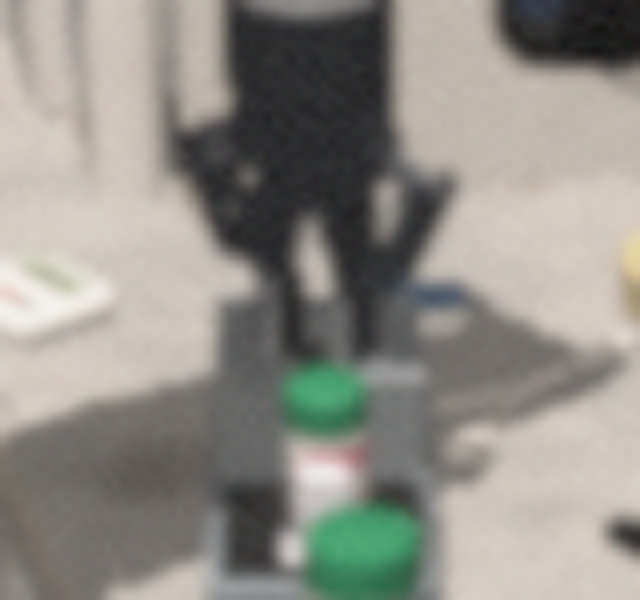

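```bash
python3 -m crank '[{"x":0,"y":0,"z":-2,"spin":0,"grip":26},{"x":0,"y":0,"z":-3,"spin":0,"grip":26},{"x":0,"y":0,"z":-3,"spin":0,"grip":26},{"x":0,"y":0,"z":-3,"spin":0,"grip":26},{"x":0,"y":0,"z":-1.5,"spin":0,"grip":26},{"x":0,"y":0,"z":-0.5,"spin":0,"grip":26},{"x":0,"y":0,"z":0,"spin":0,"grip":26},{"x":0,"y":0,"z":0,"spin":0,"grip":23},{"x":0,"y":0,"z":0,"spin":0,"grip":21},{"x":0,"y":0,"z":0,"spin":0,"grip":20}]';python3 - <<'E'
from h import *
s=get_state();print(s['tcp_pos'],s['force'],s['ft_torque'],s['grip_width'])
E
```

```text
time_s: 17.1
tcp_pos: [0.5181, 0.2379, 0.0571]
tool_rot: [-0.251, 0.661, 0.251, 0.661]
force: [-0.5, -0.2, 0.3]
grip_width: 0.0204
[0.51807433 0.2379045  0.05711791] [-0.53228349 -0.15738015  0.2767643 ] [ 0.03339725 -0.04334402  0.05096641] 0.02036355515296616
```

```bash
cat > ft.py <<'E'
from h import *
F=[];
for i in range(4):
    s=get_state();F.append(np.r_[s['force'],s['ft_torque']])
    if i<3: capture('side')
np.set_printoptions(precision=3,suppress=True)
print(s['time_s'],s['tcp_pos'],'j6',s['joint_positions'][5],'w',s['grip_width']);print(np.mean(F,0),'sd',np.std(F,0),'tau6',s['tau'][5])
E
python3 -m crank '[{"x":0,"y":0,"z":0,"spin":0,"grip":19},{"x":0,"y":0,"z":0,"spin":0,"grip":18},{"x":0,"y":0,"z":0,"spin":0,"grip":16},{"x":0,"y":0,"z":0,"spin":0,"grip":12},{"x":0,"y":0,"z":0,"spin":0,"grip":12},{"x":0,"y":0,"z":0,"spin":0,"grip":12},{"x":0,"y":0,"z":0,"spin":0,"grip":12},{"x":0,"y":0,"z":0,"spin":0,"grip":12},{"x":0,"y":0,"z":0,"spin":0,"grip":12},{"x":0,"y":0,"z":0,"spin":0,"grip":12}]';python3 ft.py
```

```text
time_s: 18.1
tcp_pos: [0.5177, 0.2383, 0.0573]
tool_rot: [-0.251, 0.661, 0.252, 0.661]
force: [-6.0, 2.5, 6.1]
grip_width: 0.0148
18.25 [0.518 0.238 0.057] j6 -0.2967212487004654 w 0.014923775957831086
[-5.45   3.297  6.513  0.674  1.015 -0.033] sd [0.604 0.467 0.31  0.014 0.019 0.02 ] tau6 0.002901738480431959
```

```bash
python3 -m crank '[{"x":-0.4,"y":0.4,"z":0.4,"spin":0,"grip":12},{"x":0,"y":0,"z":0,"spin":0,"grip":12},{"x":0,"y":0,"z":0,"spin":0,"grip":12},{"x":0,"y":0,"z":0,"spin":0,"grip":12},{"x":0,"y":0,"z":0,"spin":-0.05,"grip":12},{"x":0,"y":0,"z":0,"spin":-0.1,"grip":12},{"x":0,"y":0,"z":0,"spin":-0.1,"grip":12},{"x":0,"y":0,"z":0,"spin":-0.1,"grip":12},{"x":0,"y":0,"z":0,"spin":-0.1,"grip":12},{"x":0,"y":0,"z":0,"spin":-0.1,"grip":12}]';python3 ft.py
```

```text
time_s: 19.25
tcp_pos: [0.5174, 0.2388, 0.0574]
tool_rot: [-0.061, 0.705, 0.062, 0.704]
force: [-2.5, 7.1, -1.4]
grip_width: 0.0148
19.4 [0.517 0.239 0.057] j6 0.2552330851852488 w 0.015329942169575663
[-2.327  6.571 -1.193  1.324  0.502 -0.015] sd [0.33  0.303 0.141 0.058 0.027 0.073] tau6 0.7330145314335823
```

```bash
cat > ft.py <<'E'
from h import *
np.set_printoptions(precision=3,suppress=True)
for i in range(3):
    s=get_state();print(s['force'],s['ft_torque'],'tau6',round(s['tau'][5],3))
    if i<2: capture('side')
print(s['time_s'],s['tcp_pos'],'j6',s['joint_positions'][5],'w',s['grip_width'])
E
python3 -m crank '[{"x":-0.2,"y":0.6,"z":0,"spin":0,"grip":12},{"x":0,"y":0,"z":0,"spin":-0.05,"grip":12},{"x":0,"y":0,"z":0,"spin":-0.05,"grip":12},{"x":0,"y":0,"z":0,"spin":-0.05,"grip":12},{"x":0,"y":0,"z":0,"spin":-0.05,"grip":12},{"x":0,"y":0,"z":0,"spin":-0.05,"grip":12},{"x":0,"y":0,"z":0,"spin":-0.05,"grip":12},{"x":0,"y":0,"z":0,"spin":-0.05,"grip":12},{"x":0,"y":0,"z":0,"spin":-0.05,"grip":12},{"x":0,"y":0,"z":0,"spin":-0.05,"grip":12}]';python3 ft.py
```

```text
time_s: 20.4
tcp_pos: [0.5174, 0.2394, 0.0574]
tool_rot: [0.097, 0.701, -0.096, 0.7]
force: [-1.2, 6.0, -2.2]
grip_width: 0.0149
[-1.19   6.014 -2.177] [1.269 0.235 0.134] tau6 -1.193
[-0.75   6.33  -2.038] [1.22  0.249 0.018] tau6 -0.861
[-1.27   6.37  -2.268] [ 1.234  0.18  -0.047] tau6 1.067
20.5 [0.517 0.239 0.057] j6 0.7071548357226154 w 0.0146610855434576
```

```bash
python3 -m crank '[{"x":0,"y":0.5,"z":-0.2,"spin":0,"grip":12},{"x":0,"y":0.5,"z":0,"spin":0,"grip":12},{"x":0,"y":0,"z":0,"spin":0,"grip":12},{"x":0,"y":0,"z":0,"spin":-0.04,"grip":12},{"x":0,"y":0,"z":0,"spin":-0.04,"grip":12},{"x":0,"y":0,"z":0,"spin":-0.04,"grip":12},{"x":0,"y":0,"z":0,"spin":-0.04,"grip":12},{"x":0,"y":0,"z":0,"spin":-0.04,"grip":12},{"x":0,"y":0,"z":0,"spin":-0.04,"grip":12},{"x":0,"y":0,"z":0,"spin":-0.04,"grip":12}]';python3 ft.py
```

```text
time_s: 21.5
tcp_pos: [0.5175, 0.2398, 0.0573]
tool_rot: [0.193, 0.68, -0.194, 0.68]
force: [-1.6, -0.8, 4.1]
grip_width: 0.0148
[-1.57  -0.785  4.067] [-0.062  0.319  0.156] tau6 -0.934
[-1.501 -0.466  5.056] [-0.14   0.381  0.058] tau6 -0.866
[-1.785 -0.282  4.461] [-0.171  0.358 -0.013] tau6 0.952
21.6 [0.517 0.24  0.057] j6 0.9875667989217767 w 0.015467439936273596
```

```bash
python3 -m crank '[{"x":0,"y":0,"z":0.2,"spin":-0.02,"grip":12},{"x":0,"y":0,"z":0,"spin":-0.02,"grip":12},{"x":0,"y":0,"z":0,"spin":-0.02,"grip":12},{"x":0,"y":0,"z":0,"spin":-0.02,"grip":12},{"x":0,"y":0,"z":0,"spin":-0.02,"grip":12},{"x":0,"y":0,"z":0,"spin":-0.02,"grip":12},{"x":0,"y":0,"z":0,"spin":-0.02,"grip":12},{"x":0,"y":0,"z":0,"spin":-0.02,"grip":12},{"x":0,"y":0,"z":0,"spin":-0.02,"grip":12},{"x":0,"y":0,"z":0,"spin":-0.02,"grip":12}]';python3 ft.py
```

```text
time_s: 22.6
tcp_pos: [0.5176, 0.2399, 0.0574]
tool_rot: [0.261, 0.657, -0.26, 0.657]
force: [4.3, 0.7, -3.7]
grip_width: 0.0154
[ 4.262  0.659 -3.708] [ 0.091 -0.759  0.097] tau6 -0.387
[ 3.19   0.452 -3.179] [ 0.08  -0.837  0.005] tau6 -0.401
[ 4.125  0.828 -3.857] [ 0.068 -0.808  0.047] tau6 0.507
22.7 [0.518 0.24  0.057] j6 1.1879897361301126 w 0.01531783824687146
```

Run:
```python
from h import *
im=save('side','side10');cv2.imwrite('pics/c10.png',cv2.resize(im[150:225,200:280,::-1],None,fx=8,fy=8,interpolation=cv2.INTER_CUBIC))
```

```text
(no output)
```

View pics/c10.png

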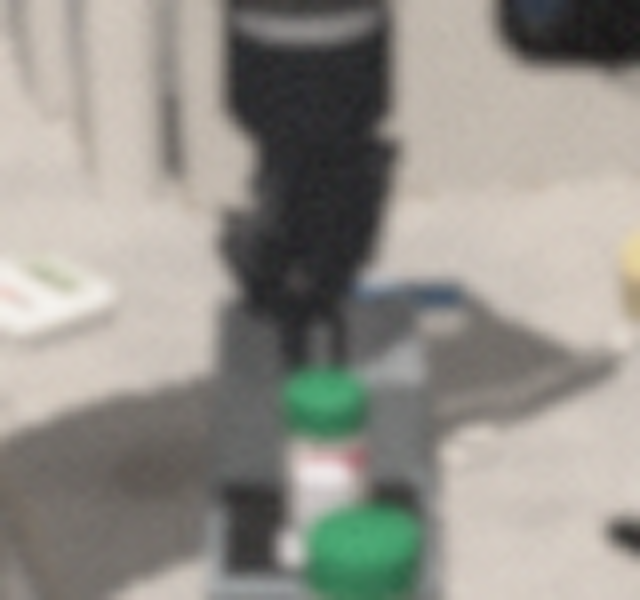

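```bash
cat >> ft.py <<'E'
im=capture('side');h=cv2.cvtColor(im,cv2.COLOR_RGB2HSV)
w=np.where((h[...,0]>55)&(h[...,0]<95)&(h[...,1]>60),h[...,1].astype(float),0)[190:209,232:250];yy,xx=np.mgrid[190:209,232:250]
mm=yy<208; print('lid',(w*xx*mm).sum()/(w*mm).sum(),(w*yy*mm).sum()/(w*mm).sum())
E
python3 -m crank '[{"x":0.3,"y":0.1,"z":-0.2,"spin":0,"grip":12},{"x":0,"y":0,"z":0,"spin":0,"grip":12},{"x":0,"y":0,"z":0,"spin":0,"grip":12},{"x":0,"y":0,"z":0,"spin":0,"grip":12},{"x":0,"y":0,"z":0,"spin":0,"grip":12},{"x":0,"y":0,"z":0,"spin":0,"grip":12},{"x":0,"y":0,"z":0,"spin":-0.05,"grip":12},{"x":0,"y":0,"z":0,"spin":-0.05,"grip":12},{"x":0,"y":0,"z":0,"spin":-0.05,"grip":12},{"x":0,"y":0,"z":0,"spin":-0.05,"grip":12}]';python3 ft.py
```

```text
time_s: 23.75
tcp_pos: [0.5178, 0.2401, 0.0573]
tool_rot: [0.325, 0.628, -0.325, 0.628]
force: [0.7, -0.1, 4.2]
grip_width: 0.015
[ 0.668 -0.096  4.22 ] [-0.091 -0.052  0.12 ] tau6 -1.164
[ 0.399 -0.109  3.268] [-0.09   0.02   0.078] tau6 -1.071
[-0.238 -0.463  4.451] [-0.098 -0.017 -0.012] tau6 1.217
23.85 [0.518 0.24  0.057] j6 1.3877113793306008 w 0.015637304067831787
lid 240.06146196974507 199.7039035226912
```

```bash
python3 -m crank '[{"x":0,"y":0,"z":0,"spin":0,"grip":12},{"x":0,"y":0,"z":0,"spin":0,"grip":12},{"x":0,"y":0,"z":0,"spin":0,"grip":12},{"x":0,"y":0,"z":0,"spin":0,"grip":12},{"x":0,"y":0,"z":0,"spin":0,"grip":12},{"x":0,"y":0,"z":0,"spin":0,"grip":12},{"x":0,"y":0,"z":0,"spin":0,"grip":12},{"x":0,"y":0,"z":0,"spin":-0.05,"grip":12},{"x":0,"y":0,"z":0,"spin":-0.05,"grip":12},{"x":0,"y":0,"z":0,"spin":-0.05,"grip":12}]';python3 ft.py
```

```text
time_s: 24.9
tcp_pos: [0.5179, 0.2401, 0.0573]
tool_rot: [0.371, 0.602, -0.371, 0.602]
force: [0.7, 0.2, 4.4]
grip_width: 0.0151
[0.696 0.243 4.404] [ 0.051 -0.208  0.187] tau6 -1.151
[1.266 2.005 4.038] [ 0.141 -0.177  0.118] tau6 -1.019
[1.19  1.47  4.211] [ 0.16  -0.225  0.032] tau6 1.237
25.0 [0.518 0.24  0.057] j6 1.5368680803594905 w 0.015398767022716255
lid 240.08656811655854 199.674784643199
```

```bash
python3 -m crank '[{"x":0,"y":0,"z":0.2,"spin":0,"grip":12},{"x":0,"y":0,"z":0,"spin":0,"grip":12},{"x":0,"y":0,"z":0,"spin":0,"grip":12},{"x":0,"y":0,"z":0,"spin":0,"grip":12},{"x":0,"y":0,"z":0,"spin":0,"grip":12},{"x":0,"y":0,"z":0,"spin":0,"grip":12},{"x":0,"y":0,"z":0,"spin":0,"grip":12},{"x":0,"y":0,"z":0,"spin":0,"grip":12},{"x":0,"y":0,"z":0,"spin":-0.05,"grip":12},{"x":0,"y":0,"z":0,"spin":-0.05,"grip":12}]';python3 ft.py
```

```text
time_s: 26.05
tcp_pos: [0.5179, 0.2401, 0.0574]
tool_rot: [0.401, 0.583, -0.4, 0.583]
force: [4.8, 3.6, -1.5]
grip_width: 0.015
[ 4.808  3.596 -1.47 ] [ 0.663 -1.046  0.208] tau6 -1.243
[ 4.949  4.472 -2.128] [ 0.768 -1.029  0.079] tau6 -0.823
[ 4.136  4.251 -1.191] [ 0.732 -1.04   0.019] tau6 1.124
26.15 [0.518 0.24  0.057] j6 1.638408654959091 w 0.015148537587718796
lid 240.07631886211655 199.66893111134698
```

```bash
cat > q.py <<'E'
from h import *
s=get_state();print(s['time_s'],s['force'].round(2),s['ft_torque'].round(3),s['joint_positions'][5].round(4),s['tau'][5].round(2))
E
python3 -m crank '[{"x":0.3,"y":0.2,"z":-0.1,"spin":0.1,"grip":12},{"x":0,"y":0,"z":0,"spin":0.05,"grip":12},{"x":0,"y":0,"z":0,"spin":0,"grip":12},{"x":0,"y":0,"z":0,"spin":0,"grip":12},{"x":0,"y":0,"z":0,"spin":0,"grip":12},{"x":0,"y":0,"z":0,"spin":0,"grip":12},{"x":0,"y":0,"z":0,"spin":0,"grip":12},{"x":0,"y":0,"z":0,"spin":-0.05,"grip":12},{"x":0,"y":0,"z":0,"spin":-0.05,"grip":12},{"x":0,"y":0,"z":0,"spin":-0.05,"grip":12}]';python3 q.py
python3 -m crank '[{"x":0,"y":0,"z":0,"spin":0.1,"grip":12},{"x":0,"y":0,"z":0,"spin":0.05,"grip":12},{"x":0,"y":0,"z":0,"spin":0,"grip":12},{"x":0,"y":0,"z":0,"spin":0,"grip":12},{"x":0,"y":0,"z":0,"spin":0,"grip":12},{"x":0,"y":0,"z":0,"spin":0,"grip":12},{"x":0,"y":0,"z":0,"spin":0,"grip":12},{"x":0,"y":0,"z":0,"spin":-0.05,"grip":12},{"x":0,"y":0,"z":0,"spin":-0.05,"grip":12},{"x":0,"y":0,"z":0,"spin":-0.05,"grip":12}]';python3 q.py
python3 -m crank '[{"x":0,"y":0,"z":0,"spin":0.1,"grip":12},{"x":0,"y":0,"z":0,"spin":0.05,"grip":12},{"x":0,"y":0,"z":0,"spin":0,"grip":12},{"x":0,"y":0,"z":0,"spin":0,"grip":12},{"x":0,"y":0,"z":0,"spin":0,"grip":12},{"x":0,"y":0,"z":0,"spin":0,"grip":12},{"x":0,"y":0,"z":0,"spin":0,"grip":12},{"x":0,"y":0,"z":0,"spin":-0.05,"grip":12},{"x":0,"y":0,"z":0,"spin":-0.05,"grip":12},{"x":0,"y":0,"z":0,"spin":-0.05,"grip":12}]';python3 q.py
```

```text
time_s: 27.2
tcp_pos: [0.518, 0.2402, 0.0573]
tool_rot: [0.401, 0.583, -0.401, 0.583]
force: [0.7, 0.4, 4.8]
grip_width: 0.0153
27.2 [0.68 0.4  4.8 ] [ 0.28  -0.201  0.196] 1.6392 -1.14
time_s: 28.2
tcp_pos: [0.518, 0.2402, 0.0573]
tool_rot: [0.401, 0.582, -0.401, 0.582]
force: [0.7, 2.0, 4.5]
grip_width: 0.0152
28.2 [0.71 1.95 4.53] [ 0.211 -0.138  0.184] 1.641 -1.14
time_s: 29.2
tcp_pos: [0.518, 0.2402, 0.0573]
tool_rot: [0.401, 0.582, -0.401, 0.582]
force: [0.3, 0.7, 3.5]
grip_width: 0.0152
29.2 [0.31 0.73 3.45] [ 0.239 -0.085  0.18 ] 1.641 -1.14
```

```bash
python3 -m crank '[{"x":0,"y":0,"z":0,"spin":0.15,"grip":12},{"x":0,"y":0,"z":0,"spin":0.15,"grip":12},{"x":0,"y":0,"z":0,"spin":0.15,"grip":12},{"x":0,"y":0,"z":0,"spin":0.15,"grip":12},{"x":0,"y":0,"z":0,"spin":0.15,"grip":12},{"x":0,"y":0,"z":0,"spin":0.1,"grip":12},{"x":0,"y":0,"z":0,"spin":0,"grip":12},{"x":0,"y":0,"z":0,"spin":-0.05,"grip":12},{"x":0,"y":0,"z":0,"spin":-0.05,"grip":12},{"x":0,"y":0,"z":0,"spin":-0.05,"grip":12}]';python3 q.py
python3 -m crank '[{"x":0,"y":0,"z":0,"spin":0.1,"grip":12},{"x":0,"y":0,"z":0,"spin":0.05,"grip":12},{"x":0,"y":0,"z":0,"spin":0,"grip":12},{"x":0,"y":0,"z":0,"spin":0,"grip":12},{"x":0,"y":0,"z":0,"spin":0,"grip":12},{"x":0,"y":0,"z":0,"spin":0,"grip":12},{"x":0,"y":0,"z":0,"spin":0,"grip":12},{"x":0,"y":0,"z":0,"spin":-0.05,"grip":12},{"x":0,"y":0,"z":0,"spin":-0.05,"grip":12},{"x":0,"y":0,"z":0,"spin":-0.05,"grip":12}]';python3 q.py
python3 -m crank '[{"x":0,"y":0,"z":0,"spin":0.1,"grip":12},{"x":0,"y":0,"z":0,"spin":0.05,"grip":12},{"x":0,"y":0,"z":0,"spin":0,"grip":12},{"x":0,"y":0,"z":0,"spin":0,"grip":12},{"x":0,"y":0,"z":0,"spin":0,"grip":12},{"x":0,"y":0,"z":0,"spin":0,"grip":12},{"x":0,"y":0,"z":0,"spin":0,"grip":12},{"x":0,"y":0,"z":0,"spin":-0.05,"grip":12},{"x":0,"y":0,"z":0,"spin":-0.05,"grip":12},{"x":0,"y":0,"z":0,"spin":-0.05,"grip":12}]';python3 q.py
python3 -m crank '[{"x":0,"y":0,"z":0,"spin":0,"grip":12},{"x":0,"y":0,"z":0,"spin":0,"grip":12},{"x":0,"y":0,"z":0,"spin":0,"grip":12},{"x":0,"y":0,"z":0,"spin":0,"grip":12},{"x":0,"y":0,"z":0,"spin":0,"grip":12},{"x":0,"y":0,"z":0,"spin":0,"grip":12},{"x":0,"y":0,"z":0,"spin":0,"grip":12},{"x":0,"y":0,"z":0,"spin":-0.05,"grip":12},{"x":0,"y":0,"z":0,"spin":-0.05,"grip":12},{"x":0,"y":0,"z":0,"spin":-0.05,"grip":12}]';python3 q.py
```

```text
time_s: 30.2
tcp_pos: [0.5175, 0.2397, 0.0573]
tool_rot: [0.177, 0.685, -0.178, 0.684]
force: [-4.3, -2.8, 7.5]
grip_width: 0.0153
30.2 [-4.31 -2.77  7.47] [-0.447  0.687  0.163] 0.941 -1.21
time_s: 31.2
tcp_pos: [0.5175, 0.2397, 0.0573]
tool_rot: [0.177, 0.685, -0.178, 0.684]
force: [-3.4, -1.7, 8.3]
grip_width: 0.0152
31.2 [-3.4  -1.69  8.35] [-0.408  0.756  0.167] 0.941 -1.21
time_s: 32.2
tcp_pos: [0.5175, 0.2397, 0.0573]
tool_rot: [0.177, 0.685, -0.178, 0.684]
force: [-4.5, -1.6, 8.3]
grip_width: 0.0151
32.2 [-4.45 -1.62  8.27] [-0.481  0.705  0.141] 0.941 -1.21
time_s: 33.2
tcp_pos: [0.5176, 0.2398, 0.0573]
tool_rot: [0.228, 0.669, -0.228, 0.669]
force: [-3.8, -0.9, 8.1]
grip_width: 0.0152
33.2 [-3.82 -0.93  8.06] [-0.219  0.566  0.142] 1.091 -1.21
```

```bash
python3 -m crank '[{"x":0,"y":0,"z":0.2,"spin":0,"grip":12},{"x":0,"y":0,"z":0,"spin":0,"grip":12},{"x":0,"y":0,"z":0,"spin":0,"grip":12},{"x":0,"y":0,"z":0,"spin":0,"grip":12},{"x":0,"y":0,"z":0,"spin":0,"grip":12},{"x":0,"y":0,"z":0,"spin":0,"grip":12},{"x":0,"y":0,"z":0,"spin":0,"grip":12},{"x":0,"y":0,"z":0,"spin":-0.05,"grip":12},{"x":0,"y":0,"z":0,"spin":-0.05,"grip":12},{"x":0,"y":0,"z":0,"spin":-0.05,"grip":12}]';python3 ft.py
python3 -m crank '[{"x":0,"y":0,"z":0,"spin":0.1,"grip":12},{"x":0,"y":0,"z":0,"spin":0.05,"grip":12},{"x":0,"y":0,"z":0,"spin":0,"grip":12},{"x":0,"y":0,"z":0,"spin":0,"grip":12},{"x":0,"y":0,"z":0,"spin":0,"grip":12},{"x":0,"y":0,"z":0,"spin":0,"grip":12},{"x":0,"y":0,"z":0,"spin":0,"grip":12},{"x":0,"y":0,"z":0,"spin":-0.05,"grip":12},{"x":0,"y":0,"z":0,"spin":-0.05,"grip":12},{"x":0,"y":0,"z":0,"spin":-0.05,"grip":12}]';python3 q.py
python3 -m crank '[{"x":0,"y":0,"z":0,"spin":0,"grip":12},{"x":0,"y":0,"z":0,"spin":0,"grip":12},{"x":0,"y":0,"z":0,"spin":0,"grip":12},{"x":0,"y":0,"z":0,"spin":0,"grip":12},{"x":0,"y":0,"z":0,"spin":0,"grip":12},{"x":0,"y":0,"z":0,"spin":0,"grip":12},{"x":0,"y":0,"z":0,"spin":0,"grip":12},{"x":0,"y":0,"z":0,"spin":-0.05,"grip":12},{"x":0,"y":0,"z":0,"spin":-0.05,"grip":12},{"x":0,"y":0,"z":0,"spin":-0.05,"grip":12}]';python3 q.py
python3 -m crank '[{"x":0,"y":0,"z":0,"spin":0.1,"grip":12},{"x":0,"y":0,"z":0,"spin":0.05,"grip":12},{"x":0,"y":0,"z":0,"spin":0,"grip":12},{"x":0,"y":0,"z":0,"spin":0,"grip":12},{"x":0,"y":0,"z":0,"spin":0,"grip":12},{"x":0,"y":0,"z":0,"spin":0,"grip":12},{"x":0,"y":0,"z":0,"spin":0,"grip":12},{"x":0,"y":0,"z":0,"spin":-0.05,"grip":12},{"x":0,"y":0,"z":0,"spin":-0.05,"grip":12},{"x":0,"y":0,"z":0,"spin":-0.05,"grip":12}]';python3 q.py
python3 -m crank '[{"x":0,"y":0,"z":0,"spin":0,"grip":12},{"x":0,"y":0,"z":0,"spin":0,"grip":12},{"x":0,"y":0,"z":0,"spin":0,"grip":12},{"x":0,"y":0,"z":0,"spin":0,"grip":12},{"x":0,"y":0,"z":0,"spin":0,"grip":12},{"x":0,"y":0,"z":0,"spin":0,"grip":12},{"x":0,"y":0,"z":0,"spin":0,"grip":12},{"x":0,"y":0,"z":0,"spin":-0.05,"grip":12},{"x":0,"y":0,"z":0,"spin":-0.05,"grip":12},{"x":0,"y":0,"z":0,"spin":-0.05,"grip":12}]';python3 q.py
```

```text
time_s: 34.2
tcp_pos: [0.5177, 0.24, 0.0573]
tool_rot: [0.277, 0.651, -0.277, 0.65]
force: [-3.2, -2.8, 4.0]
grip_width: 0.0148
[-3.19  -2.842  4.024] [-0.421  0.705  0.105] tau6 -1.192
[-4.1   -2.379  4.201] [-0.489  0.813  0.01 ] tau6 -1.098
[-4.238 -2.394  4.66 ] [-0.498  0.797  0.005] tau6 1.194
34.3 [0.518 0.24  0.057] j6 1.2379075270977615 w 0.0148388107644548
lid 240.04523160762943 199.62223433242508
time_s: 35.35
tcp_pos: [0.5177, 0.24, 0.0573]
tool_rot: [0.276, 0.651, -0.277, 0.651]
force: [-3.7, -2.6, 3.0]
grip_width: 0.0153
35.35 [-3.67 -2.62  3.05] [-0.556  0.837  0.1  ] 1.2373 -1.19
time_s: 36.35
tcp_pos: [0.5179, 0.2401, 0.0573]
tool_rot: [0.324, 0.629, -0.324, 0.628]
force: [-3.1, -1.9, 2.8]
grip_width: 0.015
36.35 [-3.14 -1.89  2.81] [-0.359  0.674  0.151] 1.3865 -1.18
time_s: 37.35
tcp_pos: [0.5178, 0.2401, 0.0573]
tool_rot: [0.324, 0.629, -0.324, 0.628]
force: [-3.0, -0.3, 2.4]
grip_width: 0.0151
37.35 [-3.01 -0.26  2.45] [-0.417  0.668  0.161] 1.3864 -1.18
time_s: 38.35
tcp_pos: [0.518, 0.2402, 0.0574]
tool_rot: [0.371, 0.602, -0.371, 0.602]
force: [-2.7, -1.4, -2.9]
grip_width: 0.015
38.35 [-2.68 -1.38 -2.91] [-0.321  0.626  0.199] 1.5388 -1.16
```

```bash
python3 -m crank '[{"x":-0.2,"y":-0.1,"z":-0.1,"spin":0,"grip":12},{"x":0,"y":0,"z":0,"spin":0,"grip":12},{"x":0,"y":0,"z":0,"spin":0,"grip":12},{"x":0,"y":0,"z":0,"spin":0,"grip":12},{"x":0,"y":0,"z":0,"spin":0,"grip":12},{"x":0,"y":0,"z":0,"spin":0,"grip":12},{"x":0,"y":0,"z":0,"spin":0,"grip":12},{"x":0,"y":0,"z":0,"spin":-0.05,"grip":12},{"x":0,"y":0,"z":0,"spin":-0.05,"grip":12},{"x":0,"y":0,"z":0,"spin":-0.05,"grip":12}]';python3 q.py
python3 -m crank '[{"x":0,"y":0,"z":0,"spin":0.1,"grip":12},{"x":0,"y":0,"z":0,"spin":0.05,"grip":12},{"x":0,"y":0,"z":0,"spin":0,"grip":12},{"x":0,"y":0,"z":0,"spin":0,"grip":12},{"x":0,"y":0,"z":0,"spin":0,"grip":12},{"x":0,"y":0,"z":0,"spin":0,"grip":12},{"x":0,"y":0,"z":0,"spin":0,"grip":12},{"x":0,"y":0,"z":0,"spin":-0.05,"grip":12},{"x":0,"y":0,"z":0,"spin":-0.05,"grip":12},{"x":0,"y":0,"z":0,"spin":-0.05,"grip":12}]';python3 q.py
python3 -m crank '[{"x":0,"y":0,"z":0,"spin":0.1,"grip":12},{"x":0,"y":0,"z":0,"spin":0.05,"grip":12},{"x":0,"y":0,"z":0,"spin":0,"grip":12},{"x":0,"y":0,"z":0,"spin":0,"grip":12},{"x":0,"y":0,"z":0,"spin":0,"grip":12},{"x":0,"y":0,"z":0,"spin":0,"grip":12},{"x":0,"y":0,"z":0,"spin":0,"grip":12},{"x":0,"y":0,"z":0,"spin":-0.05,"grip":12},{"x":0,"y":0,"z":0,"spin":-0.05,"grip":12},{"x":0,"y":0,"z":0,"spin":-0.05,"grip":12}]';python3 ft.py
```

```text
time_s: 39.35
tcp_pos: [0.518, 0.2402, 0.0574]
tool_rot: [0.415, 0.572, -0.415, 0.573]
force: [1.5, 1.6, -7.1]
grip_width: 0.0146
39.35 [ 1.54  1.64 -7.09] [ 0.23  -0.285  0.172] 1.6888 -1.13
time_s: 40.35
tcp_pos: [0.5181, 0.2402, 0.0575]
tool_rot: [0.415, 0.572, -0.415, 0.572]
force: [2.5, 2.1, -7.1]
grip_width: 0.0154
40.35 [ 2.49  2.12 -7.11] [ 0.451 -0.559  0.203] 1.6892 -1.13
time_s: 41.35
tcp_pos: [0.518, 0.2402, 0.0574]
tool_rot: [0.415, 0.572, -0.415, 0.572]
force: [3.8, 3.1, -7.7]
grip_width: 0.0151
[ 3.813  3.114 -7.674] [ 0.577 -0.749  0.204] tau6 -1.13
[ 3.957  2.588 -7.703] [ 0.553 -0.676  0.083] tau6 -1.042
[ 3.343  2.061 -8.252] [ 0.605 -0.82   0.065] tau6 1.259
41.45 [0.518 0.24  0.057] j6 1.688046055733431 w 0.014847541922785002
lid 240.10035080259382 199.63771659402573
```

```bash
python3 -m crank '[{"x":0,"y":0,"z":0,"spin":0,"grip":14},{"x":0,"y":0,"z":0,"spin":0,"grip":16},{"x":0,"y":0,"z":0,"spin":0,"grip":18},{"x":0,"y":0,"z":0,"spin":0,"grip":21},{"x":0,"y":0,"z":0,"spin":0,"grip":24},{"x":0,"y":0,"z":0,"spin":0,"grip":25},{"x":0,"y":0,"z":0,"spin":0,"grip":25},{"x":0,"y":0,"z":3,"spin":0,"grip":25},{"x":0,"y":0,"z":5,"spin":0,"grip":25},{"x":0,"y":0,"z":5,"spin":0,"grip":25}]';python3 q.py
python3 -m crank '[{"x":0,"y":0,"z":8,"spin":0,"grip":25},{"x":0,"y":0,"z":15,"spin":0,"grip":25},{"x":0,"y":0,"z":25,"spin":0,"grip":25},{"x":0,"y":0,"z":35,"spin":0,"grip":25},{"x":0,"y":0,"z":35,"spin":0,"grip":25},{"x":-20,"y":0,"z":20,"spin":0,"grip":25},{"x":-25,"y":-10,"z":0,"spin":0,"grip":25},{"x":-25,"y":-20,"z":0,"spin":0,"grip":25},{"x":-25,"y":-30,"z":0,"spin":0,"grip":25},{"x":-10,"y":-30,"z":0,"spin":0,"grip":25}]'
python3 -m crank '[{"x":0,"y":-30,"z":0,"spin":0,"grip":25},{"x":0,"y":-30,"z":0,"spin":0,"grip":25},{"x":0,"y":-30,"z":0,"spin":0,"grip":25},{"x":0,"y":-30,"z":0,"spin":0,"grip":25},{"x":0,"y":-30,"z":0,"spin":0,"grip":25},{"x":0,"y":-25,"z":0,"spin":0,"grip":25},{"x":0,"y":-10,"z":0,"spin":0,"grip":25},{"x":0,"y":0,"z":0,"spin":0,"grip":25},{"x":0,"y":0,"z":0,"spin":0,"grip":25},{"x":0,"y":0,"z":0,"spin":0,"grip":25}]'
python3 - <<'E'
from h import *
im=save('top','top11');s=save('side','side11')
h=cv2.cvtColor(im,cv2.COLOR_RGB2HSV)
m=((h[...,0]>55)&(h[...,0]<95)&(h[...,1]>110)).astype(np.uint8)
n,l,st,c=cv2.connectedComponentsWithStats(m)
for i in range(1,n):
    if st[i,4]>12: print(c[i].round(2),st[i],atz('top',c[i],.084))
A=cv2.resize(im[205:265,175:253,::-1],(780,600),interpolation=cv2.INTER_CUBIC);B=cv2.resize(s[150:240,200:290,::-1],(600,600),interpolation=cv2.INTER_CUBIC)
cv2.imwrite('pics/c11.png',cv2.resize(np.hstack([A,B]),(800,348)))
E
```

```text
time_s: 42.5
tcp_pos: [0.5179, 0.2401, 0.071]
tool_rot: [0.415, 0.573, -0.414, 0.573]
force: [-0.3, -0.3, 0.1]
grip_width: 0.0249
42.5 [-0.28 -0.26  0.13] [0.033 0.057 0.052] 1.6869 -0.0
time_s: 43.5
tcp_pos: [0.4109, 0.1494, 0.2091]
tool_rot: [0.414, 0.573, -0.414, 0.573]
force: [1.1, 0.2, 0.5]
grip_width: 0.0252
time_s: 44.5
tcp_pos: [0.4128, -0.0341, 0.2085]
tool_rot: [0.414, 0.573, -0.414, 0.573]
force: [-0.3, 0.4, 0.0]
grip_width: 0.0253
[223.87 237.03] [219 232  11  11 100] [0.49838803 0.15475113 0.084     ]
[556.   250.42] [552 246   8  10  67] [ 0.4799671  -0.86561166  0.084     ]
```

View pics/c11.png

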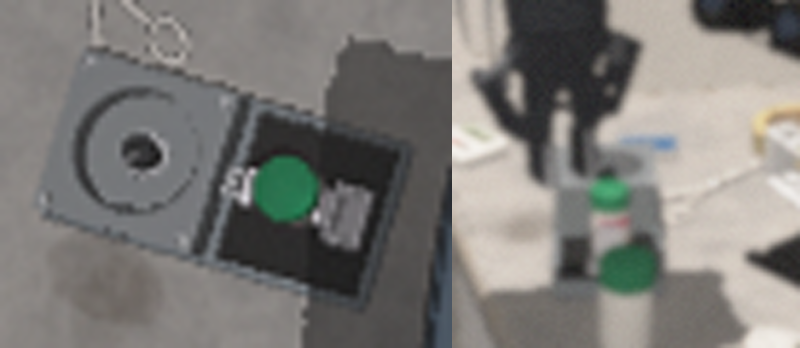

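Run:
```python
import numpy as np
from scipy.optimize import curve_fit
d=[(1.0,.134),(1.284,.156),(1.685,.12),(1.834,.187),(1.934,.208),(1.934,.196),(1.934,.184),(1.934,.18),(1.234,.163),(1.234,.167),(1.234,.141),(1.384,.142),(1.534,.105),(1.534,.1),(1.684,.151),(1.684,.161),(1.834,.199),(1.984,.172),(1.984,.203),(1.984,.204)]
x,y=np.array(d).T
f=lambda x,b,t:b+.132*np.maximum(0,x-t)
p,c=curve_fit(f,x,y,[.13,1.6]);print(p,np.sqrt(np.diag(c)),24*(1.984-p[1]))
```

```text
[0.1385     1.54986616] [0.00725478 0.07095359] 10.419212108538416
```

Run:
```python
from h import *
s=get_state();print(s['time_s'],s['force'],s['qd'].round(3));print(job_done())
```

```text
44.6 [ 0.86442783 -0.38428944 -0.72269436] [-0.005  0.001 -0.    -0.001 -0.001 -0.003]
the job is handed in; nothing more can be done
None
```

I stood the smaller green-lidded pot upright in the bay, turned the knob clockwise about 1.98 rad in all, let go and handed the job in at 44.6 s. The arm was clear of everything by then.

**Which pot:** two green-lidded pots fit the description: the smaller at top-view pixel (288, 265) and the larger at (263, 245). I took the smaller one, as the task says, and left the larger one alone.

**Clamping force:** a fit to the knob torque readings gives about 10.4 N, give or take 1.7 N, with contact starting near 1.55 rad. That fit put the drag at 0.139 N m, against 0.125 in the text; the text's value would make the force about 12 to 13 N. The geometry disagrees a little: where the pot came to rest puts contact nearer 1.65 rad, which means only about 8 N. All of these are inside 7 to 17 N, but the geometric one is close to the low end. I did not re-grip the knob to add force.

**On the way:** to get a clean drag reading I turned the knob back once, by 0.85 rad, and then forward again.

**Last checks:**
- The last pictures show the pot upright between jaw and anvil. The jaw pushed it about 3 mm towards the anvil, so it stands about 5 mm from the bay point, against the 12 mm allowed.
- My first estimate of the knob's position from the pictures was about 2 to 3 mm off. I corrected it by feel once I had hold of the knob.
- The total force on the tool stayed at about 9 N or less in every reading I took in the well.
- I did not measure the bystanders again at the end, but no move took the gripper low near them.

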